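# Post a spent reagent cartridge through the sprung slide of the return box

### The arm

A 6-joint arm with a two-finger parallel gripper is mounted at the origin on the work surface; the furniture and walls round the work are solid. World frame = base frame: x ahead of the robot, y to its left, z up, the work surface at z = 0. Lengths are in m, angles in rad, forces in N, time in s.
With the tool pointing down it reaches from about 0.4 to 0.825 m from the base axis. Payload 7 kg.
Tool frame: the origin (TCP) lies at the very end of the fingers, on their centre line; the grasp point (between the pads) lies 19 mm behind it (arm.grip_depth is the distance from the TCP to the grasp point, in m); z points along the fingers, y is the direction in which the jaws open and shut (so a half turn about z gives the same grasp; the last joint's range is limited). The gripper opens to 85 mm and grips with 20 to 120 N. Pads are 22 mm wide; open, the fingers measure 114 mm over their backs; the gripper's body (76 mm by 85 mm) begins 54 mm behind the grasp point. The pads swing forward as they close: fully open they stand 13 mm farther back than shut.
Start: joints at [-0.837, 0.359, 0.012, 0, -1.224, -0.288], TCP at [0.291, -0.609, 0.231] pointing down, gripper open.
Joint ranges: [-3.07, 3.07], [-1.43, 2.12], [-1.02, 1.25], [-3.03, 1.67], [-3.05, -0], [-3.03, 3.03]. Speed limits (rad/s): [2.39, 2.39, 3.01, 3.14, 3.14, 3.14].

### API

Orientations are given as a rotation vector (axis times angle).
In Python, from cell import arm gives the robot as it stands. The module is installed in compiled form; this text tells all that it offers.
- The arm moves only by the tool send_rows, never from a script. Its argument "series" is a list of rows, each an object of numbers: "wx", "wy", "wz": the turn, a rotation vector about the tool's x, y, z in units of pi rad (1.0 is pi rad); "x", "y", "z": the shift along the tool's x, y, z in units of 0.1 m (1.0 is 0.1 m); "fingers": the opening, from 0 (shut) to 1 (fully open). In form: [{"wx": .., "wy": .., "wz": .., "x": .., "y": .., "z": .., "fingers": ..}, ...]. A call has 1 to 20 rows; each row shifts and turns the commanded pose from where the row before left it, along the tool's axes as they then stand; what a row does not reach is not made up. A row lasts 1/12 s, in which the tool goes at most 41.7 mm and 7.16 degrees, less where a joint would pass 70% of its speed; a pose out of reach is approached as far as the arm can. A call with a number of a shift or a turn outside -1 to 1 is refused whole. A call with a gripper value outside its range is refused whole. The fingers move at their own pace and stop on an object; "grip_force" is the grip in N (left out, the last holds). Time passes only in rows, so rows that do not move let the fingers close. It gives the time, the measured TCP pose, the force and the opening at its end, in the units of the state.
- arm.observe(): the state, without advancing time (a new reading comes with each control period).
- arm.capture(name): name is "scene" or "top" or "wrist"; returns a dict with "color" (384x512x3 uint8, red, green, blue), "mtx" (3x3 intrinsics, pixels), "rvec" (rotation vector, rad) and "tvec" (3), from world to camera coordinates, as OpenCV has them; the wrist camera has in their place "mount" (4x4, takes a point from camera to tool coordinates, whose origin is the TCP and whose axes are the flange's). Camera axes: x right, y down, z forward; pixel columns grow to the right and rows downward; lengths in m; the calibration is good to about 2 mm. The wrist camera is an equidistant fisheye: a pixel r from the principal point sees the ray r / f radians off the axis. A picture is of the moment at which its call begins: read the wrist's pose just before it. There is no depth.
- arm.close_job(): hands the job in, once; it reports no verdict.
Trained networks look in a picture, given as the dict that the camera call returned (one of the last four; its "shot" number tells which), for a name from the list of things; names that differ only in an ending like _2 or _b are one class to them, and where a whole thing is asked for, a point or a joint stands for the part that bears it (a point fixed in the world has none). Each returns a list of dicts, best first, with "conf" (0 to 1); they miss things now and then, are a little off and sometimes report something else, mostly with a low value. They report only what shows in the picture. A call takes as long as a camera call. They do not tell look-alikes from the thing itself.
- arm.search_frame(picture, label): "rect" ([left, top, right, bottom] in pixels, round what is visible of it).
The state is a dict: "t": time; "joint_positions": joint angles; "joint_velocities": joint speeds; "joint_torque": joint torques, N m; "tool_pos": TCP position; "orientation": TCP orientation; "ft_force": force on the tool from outside, world axes, zero at the start; "torque": the same for the moment, N m; "gripper_width": opening from 0.0 (shut) to 1.0 (fully open).
Only numpy, scipy, OpenCV 4.12 (cv2) and the standard library are available. Lean on these libraries where they do the work, as an engineer would, in place of code of your own. Each camera call takes 0.05 s, during which the arm holds its last target.

### The job

Put the long spent cartridge into the return box: lift it out of the rack, where it stands on edge, lay it flat on the table and let go, then take it again and lay it flat in the pocket of the box's slide. Let go of it there, push the slide all the way in by its upright plate so that the cartridge drops into the box, and let the slide spring all the way out again. Leave the short cartridge in the rack and do not disturb the jar, the bottle or the vial.

Things in the scene. Friction and masses are not known exactly. Their poses are not given: they have to be found in the camera images.
- long_cartridge: White plastic block, grey panel on both faces, 60 mm long (its y axis), 34 mm wide (z), 16 mm thick (x), about 45 g; origin at its centre. It starts on edge (z up) in one of the rack's two slots, top edge 42 mm above the table, 22 mm above the rack. Either face may lie up in the pocket. Standing free on edge it falls flat once it leans over 25 degrees.
- short_cartridge: Same look, width, thickness and axes, but only 40 mm long; it stands in the other slot and must stay there.
- rack: Grey plastic block, fixed, 120 mm (x) x 84 mm (y) x 20 mm high; origin at the centre of its underside. Two equal slots, 19 mm (x) x 65 mm (y), 12 mm deep, at x = -27.5 and +27.5 mm; which cartridge stands in which varies.
- return_box: Grey metal box, clear side windows, fixed, 120 mm wide (y), from x = -90 (front) to +125 mm; origin on the table. In front of x = -18 mm an open bed 75 mm above the table; behind it a hood, roof 111 mm high, with an opening 30 mm high above the bed: only a flat cartridge passes. A hole in the bed under the hood, covered by the slide until it is pushed in, leads to the bin (floor 6 mm high).
- slide (a joint): Travel of the sprung aluminium slide on the bed, m: 0 = fully out (rest), 0.060 = fully in, along +x of the return box. The spring resists with 2 N at rest, 8 N fully in, and pushes the slide back out by itself. A cartridge in the pocket starts to tip into the hole at about 0.047 and drops by the end of the stroke.
- pocket (a point): Centre of the slide's pocket, on the bed (75 mm above the table); moves with the slide; x along the push, y across, z up. The pocket is 40 (x) x 66 mm (y), open below to the bed, in a plate 5 mm thick: a flat cartridge stands 11 mm proud. Beyond its y ends the plate is flat with free air above; in x the hood begins 7 mm behind the pocket and the push plate stands 17 mm before it.
- push_pad (a point): Centre of the rubber pad (44 x 20 mm) on the front of the slide's upright push plate, 99 mm above the table; the plate is 60 mm wide (y) and its top is 111 mm above the table. Axes as for the pocket: push along +x.
- jar: White jar with black cap, 52 mm across, 107 mm high, standing; origin at the centre of its underside. Bystander.
- amber_bottle: Brown bottle, 63 mm across, 138 mm high, standing; origin at the centre of its underside. Bystander.
- vial: Small white vial, 26 mm across, 44 mm high, standing; origin at the centre of its underside. Bystander.
Things that resemble listed ones, but are neither listed nor needed, are in the scene too. Leave any brown look-alike of the long_cartridge alone.

How it is judged:
By the outcome, as a careful person would: the job done as asked, in the order asked, and still so for the second after the job is handed in, with the robot touching nothing.
It also fails if it takes over 72 s, if anything falls off the work surface, if the arm or the gripper's body presses on something with over 40 N, if the wrist force passes 120 N, or if a joint passes its speed limit or range.

## Working session

There is one attempt and no reset: what is moved stays moved. The work goes in short steps, Python scripts to look and compute and a tool call to move; the robot and the scene stay as the last step left them, time stands still between calls to the robot, and variables do not carry over. Pictures are saved under pics/ and viewed, and the job is handed in when it is done.

Besides the shell and the picture viewer there is one more tool, called after ">>>" by a JSON object that holds its "api" and its "payload". send_rows: Moves the arm, as the interface text tells. Shifts and turns lie within -1 to 1; 1 stands for 0.1 m of shift or pi rad of turn. Its arguments: {"type":"object","properties":{"series":{"type":"array","items":{"type":"object","properties":{"wx":{"type":"number"},"wy":{"type":"number"},"wz":{"type":"number"},"x":{"type":"number"},"y":{"type":"number"},"z":{"type":"number"},"fingers":{"type":"number"}}}},"grip_force":{"type":"number"}},"required":["series"]}

```bash
mkdir -p pics; ls
cat > h.py <<'E'
import numpy as np, cv2
from cell import arm
from scipy.spatial.transform import Rotation as R
def save(p,name): cv2.imwrite('pics/'+name+'.png', p['color'][:,:,::-1])
def ray(p,uv):
    M=cv2.Rodrigues(np.array(p['rvec'],float))[0]; K=np.array(p['mtx'])
    d=M.T@np.linalg.inv(K)@np.array([uv[0],uv[1],1.0]); o=-M.T@np.array(p['tvec']).ravel()
    return o,d
def at(p,uv,z):
    o,d=ray(p,uv); return o+d*(z-o[2])/d[2]
def proj(p,X):
    return cv2.projectPoints(np.array(X,float).reshape(-1,3),np.array(p['rvec'],float),np.array(p['tvec'],float),np.array(p['mtx'],float),None)[0].reshape(-1,2)
E
python3 - <<'E'
from h import *
import pickle
s=arm.observe();print(s); print(arm.grip_depth)
for n in ['scene','top','wrist']:
    p=arm.capture(n);save(p,n+'0');pickle.dump(p,open(n+'0.pkl','wb'))
    print(n,{k:v for k,v in p.items() if k!='color'})
    for l in ['long_cartridge','short_cartridge','rack','return_box','slide','push_pad','jar','amber_bottle','vial']:
        r=arm.search_frame(p,l); print(l,[(np.round(x['rect']).tolist(),round(x['conf'],2)) for x in r[:3]])
E
```

```text
pics
{'t': 0.0, 'joint_positions': array([-8.36861681e-01,  3.59374142e-01,  1.10951032e-02, -3.67087887e-04,
       -1.22409033e+00, -2.88095203e-01]), 'joint_velocities': array([-0.0004472 ,  0.00027452,  0.00135618, -0.00139145,  0.00022042,
       -0.00131911]), 'joint_torque': array([-2.89331047e-04, -5.83323598e+01,  2.93412513e+01,  6.93683133e+00,
       -5.96766142e-03, -2.49022912e-05]), 'tool_pos': array([ 0.29085352, -0.60860707,  0.23038464]), 'orientation': array([ 6.94241932e-01, -3.06344328e+00, -2.42005105e-03]), 'ft_force': array([-0.22750883,  0.08856206, -0.59994943]), 'torque': array([-0.02642107, -0.00686756,  0.00266234]), 'gripper_width': 0.9988611568313875}
0.0187
scene {'mtx': array([[407.02947628,   0.        , 257.18656366],
       [  0.        , 407.02947628, 186.40322768],
       [  0.        ,   0.        ,   1.        ]]), 'rvec': array([ 1.97570853, -0.94811897,  0.51674908]), 'tvec': array([-0.35151288,  0.30389938,  1.04838233]), 'shot': 1}
long_cartridge [([266.0, 214.0, 283.0, 231.0], 0.74), ([342.0, 237.0, 362.0, 275.0], 0.62), ([303.0, 196.0, 30
[... 1284 characters left out ...]
, 297.31863964, 187.10114395],
       [  0.        ,   0.        ,   1.        ]]), 'mount': array([[-2.10910150e-03, -9.56360590e-01, -2.92181407e-01,
         7.43361508e-02],
       [ 9.99997725e-01, -2.11002256e-03, -3.11978366e-04,
         9.56121537e-07],
       [-3.18145547e-04, -2.92181400e-01,  9.56362864e-01,
        -1.42110970e-01],
       [ 0.00000000e+00,  0.00000000e+00,  0.00000000e+00,
         1.00000000e+00]]), 'shot': 3}
long_cartridge [([386.0, 337.0, 412.0, 370.0], 0.23)]
short_cartridge [([377.0, 349.0, 399.0, 367.0], 0.59)]
rack [([389.0, 339.0, 408.0, 369.0], 0.64)]
return_box []
slide []
push_pad []
jar [([311.0, 306.0, 342.0, 334.0], 0.65)]
amber_bottle []
vial []
```

Run:
```python
import cv2
a=cv2.imread('pics/top0.png');b=cv2.imread('pics/scene0.png')
cv2.imwrite('pics/top0c.png',cv2.resize(a[130:255,80:400],(800,312),interpolation=cv2.INTER_CUBIC))
cv2.imwrite('pics/scene0c.png',cv2.resize(b[130:290,140:380],(800,533),interpolation=cv2.INTER_CUBIC))
```

```text
(no output)
```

View pics/top0c.png

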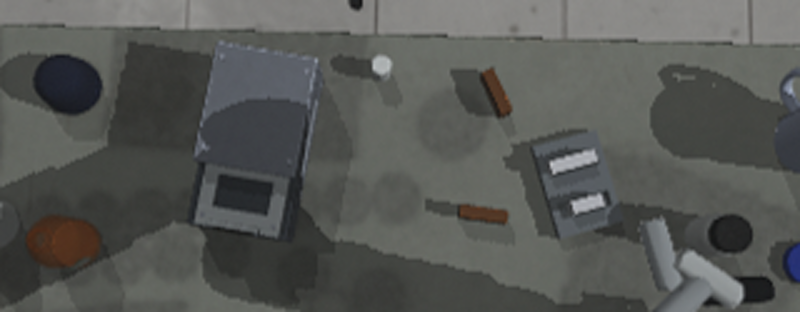

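View pics/scene0c.png

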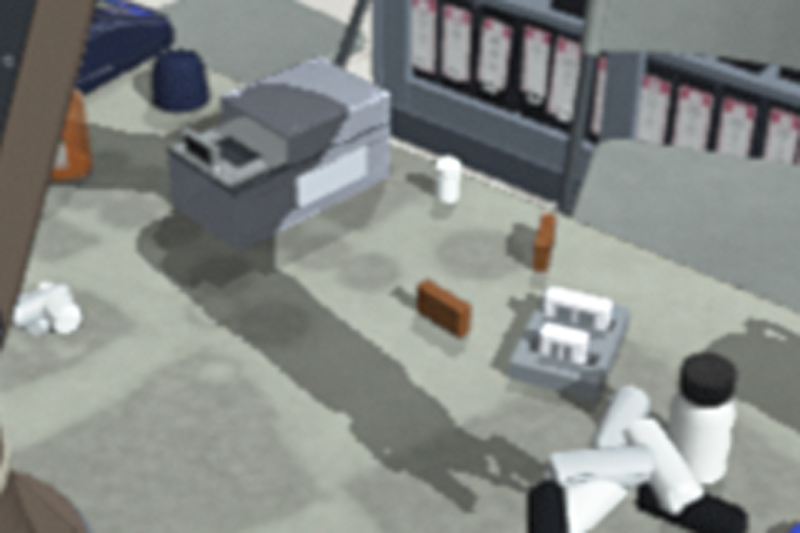

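View pics/top0.png

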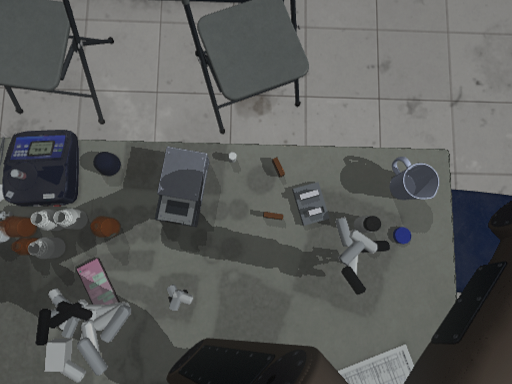

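View pics/scene0.png

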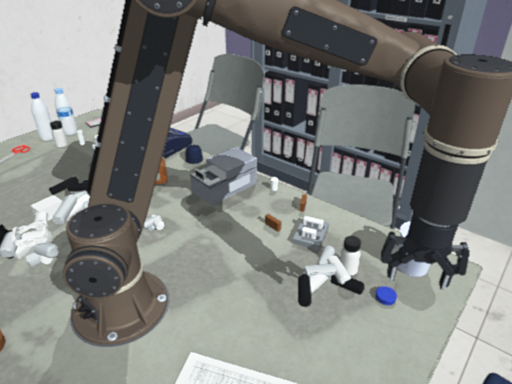

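View pics/wrist0.png

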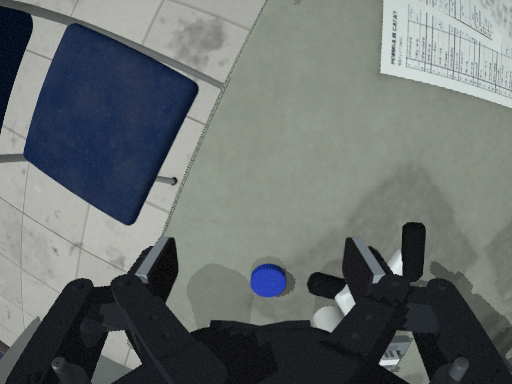

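The top view shows the rack at about (311,205) px, with the long cartridge in the far slot at (309,194) and the short one at (315,211). The box is at (184,185), with its pocket side toward the robot and the hood away from it. The vial is at (233,156), the jar at (372,223), and the two brown decoys at (279,167) and (273,216). Next I'll work out rough positions.

Run:
```python
from h import *
import pickle
p=pickle.load(open('top0.pkl','rb'))
c=lambda u,v:(80+u/2.5,130+v/2.496)
for n,u,v,z in [('rackTL',532,143,.02),('rackTR',597,131,.02),('rackBR',621,218,.02),('rackBL',562,238,.02),
 ('longL',550,166,.042),('longR',598,155,.042),('longc',574,160,.042),('shortc',588,204,.042),('hoodTL',218,43,.111),('hoodTR',320,60,.111),('hoodBL',193,160,.111),('hoodBR',303,178,.111),
 ('bedBL',192,225,.075),('bedBR',290,240,.075),('vial',381,64,.044),('decoy1',497,92,.03),('decoy2',482,213,.03),('jar',731,232,.107),('pocket',243,195,.08)]:
    print(n,np.round(at(p,c(u,v),z),3))
```

```text
rackTL [ 0.593 -0.173  0.02 ]
rackTR [ 0.61  -0.256  0.02 ]
rackBR [ 0.501 -0.285  0.02 ]
rackBL [ 0.474 -0.211  0.02 ]
longL [ 0.562 -0.192  0.042]
longR [ 0.577 -0.252  0.042]
longc [ 0.57  -0.222  0.042]
shortc [ 0.516 -0.239  0.042]
hoodTL [0.689 0.209 0.111]
hoodTR [0.672 0.09  0.111]
hoodBL [0.551 0.231 0.111]
hoodBR [0.533 0.105 0.111]
bedBL [0.478 0.236 0.075]
bedBR [0.463 0.121 0.075]
vial [0.684 0.019 0.044]
decoy1 [ 0.655 -0.127  0.03 ]
decoy2 [ 0.503 -0.11   0.03 ]
jar [ 0.481 -0.392  0.107]
pocket [0.515 0.177 0.08 ]
```

```bash
cat >> h.py <<'E'
def cur():
    s=arm.observe(); return R.from_rotvec(s['orientation']),np.array(s['tool_pos']),s
def down(a):  # tool x at world angle a(deg), z down
    a=np.radians(a); x=np.array([np.cos(a),np.sin(a),0]); z=np.array([0,0,-1.]); return R.from_matrix(np.c_[x,np.cross(z,x),z])
def plan(Rt,pt,vmax=0.4,wmax=0.038,N=None,Rc=None,pc=None):
    r,p,_=cur()
    if Rc is not None: r=Rc
    if pc is not None: p=np.array(pc)
    rel=r.inv()*Rt; w=rel.as_rotvec()/np.pi; t=r.inv().apply(np.array(pt)-p)/0.1
    n=N or int(max(np.ceil(np.linalg.norm(t)/vmax),np.ceil(np.linalg.norm(w)/wmax),1))
    st=R.from_rotvec(w*np.pi/n)
    A=np.zeros((3,3));Q=np.eye(3)
    for i in range(n): A+=Q; Q=Q@st.as_matrix()
    tt=np.linalg.solve(A,t)
    print(n,'rows: shift',np.round(tt,3),'turn',np.round(w/n,4))
    return n,tt,w/n
E
python3 - <<'E'
from h import *
plan(down(195),[.555,-.215,.215])
E
```

```text
12 rows: shift [-0.322  0.23   0.014] turn [ 0.     -0.      0.0049]
```

>>> {"api": "send_rows", "payload": {"series": [{"x":-0.322,"y":0.23,"z":0.013,"wz":0.0049},{"x":-0.322,"y":0.23,"z":0.013,"wz":0.0049},{"x":-0.322,"y":0.23,"z":0.013,"wz":0.0049},{"x":-0.322,"y":0.23,"z":0.013,"wz":0.0049},{"x":-0.322,"y":0.23,"z":0.013,"wz":0.0049},{"x":-0.322,"y":0.23,"z":0.013,"wz":0.0049},{"x":-0.322,"y":0.23,"z":0.013,"wz":0.0049},{"x":-0.322,"y":0.23,"z":0.013,"wz":0.0049},{"x":-0.322,"y":0.23,"z":0.013,"wz":0.0049},{"x":-0.322,"y":0.23,"z":0.013,"wz":0.0049},{"x":-0.322,"y":0.23,"z":0.013,"wz":0.0049},{"x":-0.322,"y":0.23,"z":0.013,"wz":0.0049},{"x":0}]}}

```text
schema error: expected keys wx, wy, wz, x, y, z, fingers
```

```bash
cat >> h.py <<'E'
def wcap(name):
    import pickle
    r,p,s=cur(); c=arm.capture('wrist'); c['r']=r.as_matrix(); c['p']=p; save(c,name); pickle.dump(c,open(name+'.pkl','wb')); return c
def wload(n):
    import pickle; return pickle.load(open(n+'.pkl','rb'))
def wray(c,uv):
    K=np.array(c['mtx']);d=np.array([uv[0]-K[0,2],uv[1]-K[1,2]])/K[0,0]; th=np.linalg.norm(d)
    v=np.r_[np.sin(th)*d/th,np.cos(th)]; M=np.array(c['mount'])
    return c['r']@M[:3,3]+c['p'], c['r']@M[:3,:3]@v
def wat(c,uv,z):
    o,d=wray(c,uv); return o+d*(z-o[2])/d[2]
def wproj(c,X):
    M=np.array(c['mount']);X=np.array(X,float).reshape(-1,3)
    t=(X-c['p'])@c['r']; q=(t-M[:3,3])@M[:3,:3]
    rho=np.linalg.norm(q[:,:2],axis=1); th=np.arctan2(rho,q[:,2]); K=np.array(c['mtx'])
    return q[:,:2]/rho[:,None]*th[:,None]*K[0,0]+K[:2,2]
E
python3 - <<'E'
from h import *
r,p,s=cur();print(s['t'],p,r.as_matrix()[:,0])
wcap('w1')
E
```

```text
1.5 [ 0.29100052 -0.60900552  0.23127093] [-9.02269606e-01 -4.31172306e-01 -4.59890733e-07]
```

View pics/w1.png

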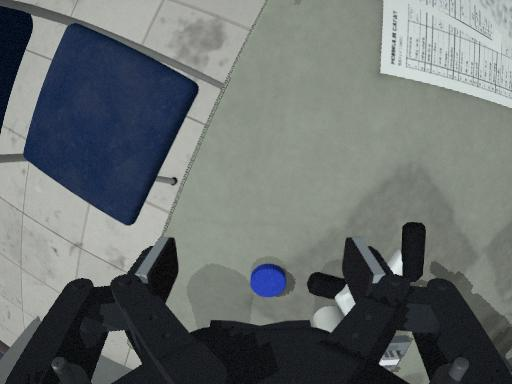

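The call was refused because every row needs all the keys, so the arm hasn't moved. I'll resend it.

>>> {"api": "send_rows", "payload": {"series": [{"x":-0.322,"y":0.23,"z":0.013,"wx":0,"wy":0,"wz":0.005,"fingers":1},{"x":-0.322,"y":0.23,"z":0.013,"wx":0,"wy":0,"wz":0.005,"fingers":1},{"x":-0.322,"y":0.23,"z":0.013,"wx":0,"wy":0,"wz":0.005,"fingers":1},{"x":-0.322,"y":0.23,"z":0.013,"wx":0,"wy":0,"wz":0.005,"fingers":1},{"x":-0.322,"y":0.23,"z":0.013,"wx":0,"wy":0,"wz":0.005,"fingers":1},{"x":-0.322,"y":0.23,"z":0.013,"wx":0,"wy":0,"wz":0.005,"fingers":1},{"x":-0.322,"y":0.23,"z":0.013,"wx":0,"wy":0,"wz":0.005,"fingers":1},{"x":-0.322,"y":0.23,"z":0.013,"wx":0,"wy":0,"wz":0.005,"fingers":1},{"x":-0.322,"y":0.23,"z":0.013,"wx":0,"wy":0,"wz":0.005,"fingers":1},{"x":-0.322,"y":0.23,"z":0.013,"wx":0,"wy":0,"wz":0.005,"fingers":1},{"x":-0.322,"y":0.23,"z":0.013,"wx":0,"wy":0,"wz":0.005,"fingers":1},{"x":-0.322,"y":0.23,"z":0.013,"wx":0,"wy":0,"wz":0.005,"fingers":1},{"x":0,"y":0,"z":0,"wx":0,"wy":0,"wz":0,"fingers":1},{"x":0,"y":0,"z":0,"wx":0,"wy":0,"wz":0,"fingers":1}]}}

```text
t: 2.72
tool_pos: [0.5564, -0.2135, 0.2154]
orientation: [0.408, -3.115, -0.0]
ft_force: [-0.1, -0.5, 0.2]
gripper_width: 0.998
```

Run:
```python
from h import *
r,p,s=cur();print(s['t'],p,r.as_matrix()[:,0])
wcap('w1')
```

```text
2.7167 [ 0.55637306 -0.21349081  0.21536544] [-9.66223533e-01 -2.57705122e-01  3.93645321e-04]
```

View pics/w1.png

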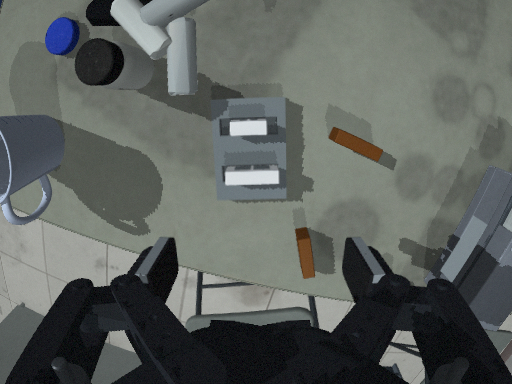

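Run:
```python
from h import *
c=wload('w1'); print(wproj(c,[c['p']]))
a=c['color'][85:215,190:310,::-1]; cv2.imwrite('pics/w1z.png',cv2.resize(a,None,fx=4.5,fy=4.5,interpolation=cv2.INTER_CUBIC))
```

```text
[[259.92682692 242.25988428]]
```

View pics/w1z.png

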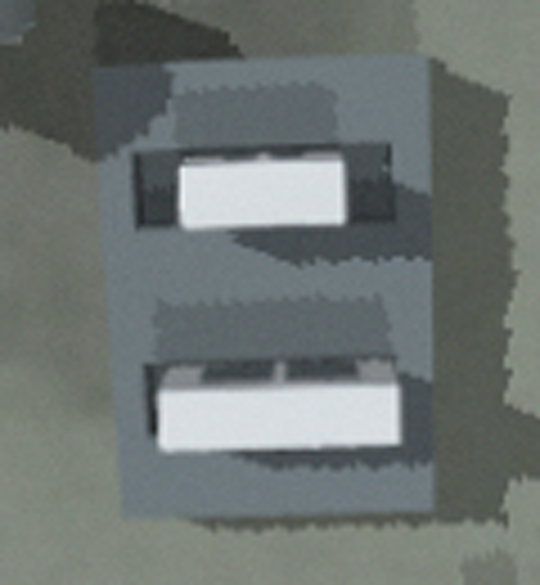

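Run:
```python
from h import *
c=wload('w1'); q=lambda u,v:(190+(u+.5)/4.5-.5,85+(v+.5)/4.5-.5)
L=np.array([wat(c,q(*t),.042) for t in [(158,390),(398,382),(401,445),(159,450)]])
K=np.array([wat(c,q(*t),.02) for t in [(95,67),(430,58),(434,514),(123,518)]])
print(L.round(4),L.mean(0).round(4));print(K.round(4),K.mean(0).round(4))
e=lambda a,b:(np.linalg.norm(b-a).round(4),np.degrees(np.arctan2(*(b-a)[1::-1])).round(1))
for P in (L,K): print([e(P[i],P[(i+1)%4]) for i in range(4)])
# slot
S=np.array([wat(c,q(*t),.02) for t in [(145,362),(135,148),(395,145)]]);print(S.round(4))
```

```text
[[ 0.5699 -0.2498  0.042 ]
 [ 0.5531 -0.1938  0.042 ]
 [ 0.5682 -0.1887  0.042 ]
 [ 0.5847 -0.2461  0.042 ]] [ 0.569  -0.2196  0.042 ]
[[ 0.4983 -0.2862  0.02  ]
 [ 0.4753 -0.2055  0.02  ]
 [ 0.5903 -0.1718  0.02  ]
 [ 0.6128 -0.2523  0.02  ]] [ 0.5442 -0.229   0.02  ]
[(np.float64(0.0585), np.float64(106.7)), (np.float64(0.016), np.float64(18.4)), (np.float64(0.0597), np.float64(-74.0)), (np.float64(0.0153), np.float64(-166.1))]
[(np.float64(0.0838), np.float64(105.9)), (np.float64(0.1198), np.float64(16.3)), (np.float64(0.0836), np.float64(-74.4)), (np.float64(0.1194), np.float64(-163.5))]
[[ 0.5694 -0.256   0.02  ]
 [ 0.516  -0.2713  0.02  ]
 [ 0.4989 -0.2082  0.02  ]]
```

Run:
```python
from h import *
plan(down(196),[.569,-.2196,.08])
plan(down(196),[.569,-.2196,.022],Rc=down(196),pc=[.569,-.2196,.08],vmax=.2)
```

```text
4 rows: shift [-0.029 -0.021  0.339] turn [ 0.     -0.     -0.0016]
3 rows: shift [0.    0.    0.193] turn [0. 0. 0.]
```

>>> {"api": "send_rows", "payload": {"series": [{"x":-0.029,"y":-0.021,"z":0.339,"wx":0,"wy":0,"wz":-0.0016,"fingers":1},{"x":-0.029,"y":-0.021,"z":0.339,"wx":0,"wy":0,"wz":-0.0016,"fingers":1},{"x":-0.029,"y":-0.021,"z":0.339,"wx":0,"wy":0,"wz":-0.0016,"fingers":1},{"x":-0.029,"y":-0.021,"z":0.339,"wx":0,"wy":0,"wz":-0.0016,"fingers":1},{"x":0,"y":0,"z":0,"wx":0,"wy":0,"wz":0,"fingers":1}]}}

```text
t: 3.18
tool_pos: [0.5639, -0.221, 0.0737]
orientation: [0.429, -3.102, -0.005]
ft_force: [-1.4, 0.6, -0.9]
gripper_width: 0.998
```

Run:
```python
from h import *
r,p,s=cur();print(s['t'],p)
wcap('w2')
plan(down(196),[.569,-.2196,.022],vmax=.15)
```

```text
3.1833 [ 0.56392232 -0.22099709  0.07372709]
4 rows: shift [-0.01   0.002  0.138] turn [ 0.0002 -0.0005 -0.0003]
```

View pics/w2.png

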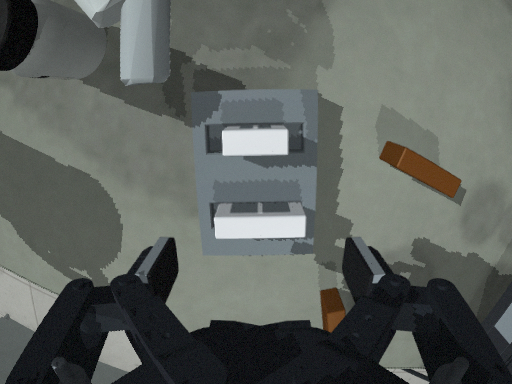

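>>> {"api": "send_rows", "payload": {"series": [{"x":0,"y":0,"z":0,"wx":0,"wy":0,"wz":0,"fingers":1},{"x":0,"y":0,"z":0,"wx":0,"wy":0,"wz":0,"fingers":1}]}}

```text
t: 3.4
tool_pos: [0.5698, -0.2212, 0.0827]
orientation: [-0.433, 3.108, -0.002]
ft_force: [0.1, 0.1, 1.2]
gripper_width: 1.001
```

Run:
```python
from h import *
r,p,s=cur();print(s['t'],p)
c=wcap('w3')
plan(down(196),[.569,-.2196,.022],vmax=.15)
a=c['color'][85:265,170:350,::-1]; cv2.imwrite('pics/w3z.png',cv2.resize(a,None,fx=3,fy=3,interpolation=cv2.INTER_CUBIC))
```

```text
3.4 [ 0.56978438 -0.22123795  0.08267623]
5 rows: shift [0.001 0.003 0.122] turn [-0.0001  0.0002 -0.0001]
```

View pics/w3z.png

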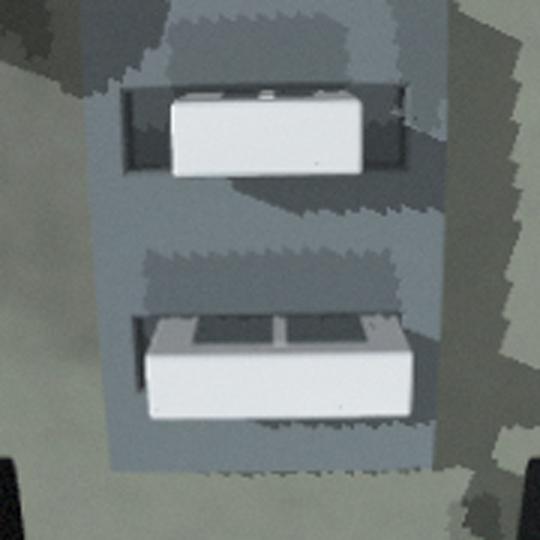

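Run:
```python
from h import *
c=wload('w3'); q=lambda u,v:(170+(u+.5)/3-.5,85+(v+.5)/3-.5)
L=np.array([wat(c,q(*t),.042) for t in [(147,352),(410,352),(413,415),(149,418)]])
print(L.round(4),L.mean(0).round(4))
```

```text
[[ 0.5693 -0.2496  0.042 ]
 [ 0.5537 -0.1941  0.042 ]
 [ 0.5678 -0.1885  0.042 ]
 [ 0.5847 -0.2456  0.042 ]] [ 0.5689 -0.2195  0.042 ]
```

Both measurements agree: the long cartridge is at (0.569,-0.2195), yaw 16°. Next I descend and grip it by its ends.

>>> {"api": "send_rows", "payload": {"grip_force": 30, "series": [{"x":0,"y":0.003,"z":0.122,"wx":0,"wy":0,"wz":0,"fingers":1},{"x":0,"y":0.003,"z":0.122,"wx":0,"wy":0,"wz":0,"fingers":1},{"x":0,"y":0.003,"z":0.122,"wx":0,"wy":0,"wz":0,"fingers":1},{"x":0,"y":0.003,"z":0.122,"wx":0,"wy":0,"wz":0,"fingers":1},{"x":0,"y":0.003,"z":0.1,"wx":0,"wy":0,"wz":0,"fingers":1},{"x":0,"y":0,"z":0,"wx":0,"wy":0,"wz":0,"fingers":1},{"x":0,"y":0,"z":0,"wx":0,"wy":0,"wz":0,"fingers":1},{"x":0,"y":0,"z":0,"wx":0,"wy":0,"wz":0,"fingers":1}]}}

```text
t: 4.12
tool_pos: [0.5691, -0.2191, 0.0226]
orientation: [-0.435, 3.11, -0.001]
ft_force: [0.6, -0.4, 0.2]
gripper_width: 0.999
```

Run:
```python
from h import *
r,p,s=cur();print(s['t'],p,s['ft_force'])
c=wcap('w4')
```

```text
4.1167 [ 0.56906382 -0.21909175  0.02257622] [ 0.60271115 -0.44759845  0.24677246]
```

View pics/w4.png

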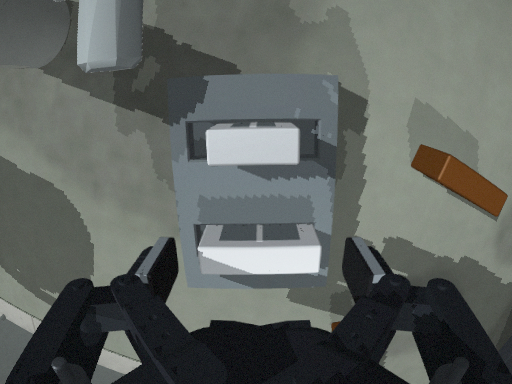

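>>> {"api": "send_rows", "payload": {"grip_force": 30, "series": [{"x":0,"y":0,"z":0,"wx":0,"wy":0,"wz":0,"fingers":0},{"x":0,"y":0,"z":0,"wx":0,"wy":0,"wz":0,"fingers":0},{"x":0,"y":0,"z":0,"wx":0,"wy":0,"wz":0,"fingers":0},{"x":0,"y":0,"z":0,"wx":0,"wy":0,"wz":0,"fingers":0},{"x":0,"y":0,"z":0,"wx":0,"wy":0,"wz":0,"fingers":0},{"x":0,"y":0,"z":0,"wx":0,"wy":0,"wz":0,"fingers":0}]}}

```text
t: 4.67
tool_pos: [0.5691, -0.2194, 0.0223]
orientation: [-0.435, 3.11, -0.001]
ft_force: [0.3, -1.9, 5.8]
gripper_width: 0.695
```

Run:
```python
from h import *
r,p,s=cur();print(s['t'],p,s['ft_force'],s['gripper_width'])
c=wcap('w5')
```

```text
4.6667 [ 0.569106   -0.2193754   0.02226679] [ 0.25618827 -1.94272294  5.75676402] 0.6951346914432686
```

View pics/w5.png

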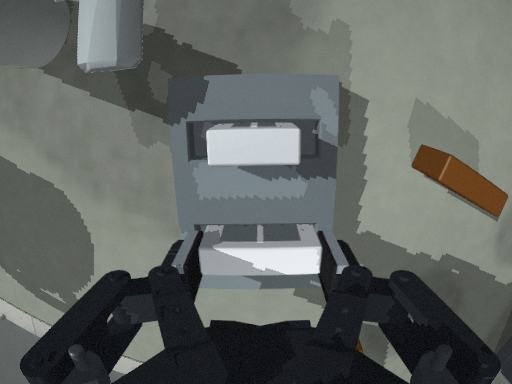

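Gripped: width 0.695 is about 59 mm. Now lifting it.

>>> {"api": "send_rows", "payload": {"series": [{"x":0,"y":0,"z":-0.1,"wx":0,"wy":0,"wz":0,"fingers":0},{"x":0,"y":0,"z":-0.1,"wx":0,"wy":0,"wz":0,"fingers":0},{"x":0,"y":0,"z":-0.1,"wx":0,"wy":0,"wz":0,"fingers":0},{"x":0,"y":0,"z":-0.2,"wx":0,"wy":0,"wz":0,"fingers":0},{"x":0,"y":0,"z":-0.25,"wx":0,"wy":0,"wz":0,"fingers":0},{"x":0,"y":0,"z":-0.25,"wx":0,"wy":0,"wz":0,"fingers":0},{"x":0,"y":0,"z":0,"wx":0,"wy":0,"wz":0,"fingers":0},{"x":0,"y":0,"z":0,"wx":0,"wy":0,"wz":0,"fingers":0}]}}

```text
t: 5.38
tool_pos: [0.5691, -0.2187, 0.1235]
orientation: [-0.434, 3.108, -0.001]
ft_force: [-0.4, 0.6, -0.9]
gripper_width: 0.693
```

Run:
```python
from h import *
r,p,s=cur();print(s['t'],p,s['ft_force'],s['gripper_width'],s['joint_positions'].round(2))
c=wcap('w6')
def tilt(a,th): return down(a)*R.from_euler('y',th,degrees=True)
for th in (50,-50):
  m=tilt(172,th).as_matrix(); print(th,m.round(2))
plan(down(180),[.46,-.01,.16])
```

```text
5.3833 [ 0.56914002 -0.21872435  0.12345272] [-0.36998281  0.64268482 -0.8987694 ] 0.6932284593205515 [-0.05  0.34 -0.28 -0.   -0.95 -1.25]
50 [[-0.64  0.14 -0.76]
 [ 0.09  0.99  0.11]
 [ 0.77 -0.   -0.64]]
-50 [[-0.64  0.14  0.76]
 [ 0.09  0.99 -0.11]
 [-0.77  0.   -0.64]]
6 rows: shift [ 0.122  0.373 -0.063] turn [0.     0.0001 0.0147]
```

View pics/w6.png

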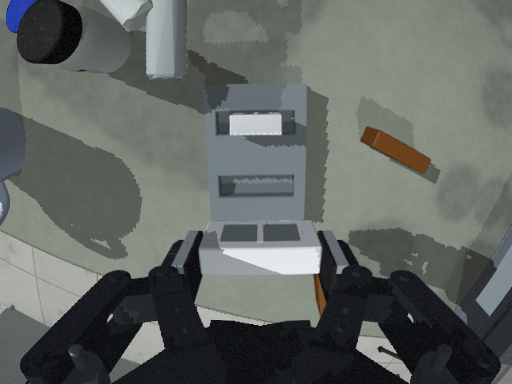

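```bash
cat >> h.py <<'E'
def tilt(a,th): return down(a)*R.from_euler('y',th,degrees=True)
E
python3 - <<'E'
from h import *
plan(down(172),[.46,-.01,.13],vmax=.36)
plan(tilt(172,56),[.46,-.01,.09],Rc=down(172),pc=[.46,-.01,.13])
E
```

```text
7 rows: shift [ 0.125  0.314 -0.011] turn [0.     0.0001 0.019 ]
9 rows: shift [-0.019 -0.     0.042] turn [-0.      0.0346  0.    ]
```

>>> {"api": "send_rows", "payload": {"series": [{"x":0.125,"y":0.314,"z":-0.01,"wx":0,"wy":0,"wz":0.019,"fingers":0},{"x":0.125,"y":0.314,"z":-0.01,"wx":0,"wy":0,"wz":0.019,"fingers":0},{"x":0.125,"y":0.314,"z":-0.01,"wx":0,"wy":0,"wz":0.019,"fingers":0},{"x":0.125,"y":0.314,"z":-0.01,"wx":0,"wy":0,"wz":0.019,"fingers":0},{"x":0.125,"y":0.314,"z":-0.01,"wx":0,"wy":0,"wz":0.019,"fingers":0},{"x":0.125,"y":0.314,"z":-0.01,"wx":0,"wy":0,"wz":0.019,"fingers":0},{"x":0.125,"y":0.314,"z":-0.01,"wx":0,"wy":0,"wz":0.019,"fingers":0},{"x":0,"y":0,"z":0,"wx":0,"wy":0,"wz":0,"fingers":0},{"x":-0.02,"y":0,"z":0.042,"wx":0,"wy":0.0346,"wz":0,"fingers":0},{"x":-0.02,"y":0,"z":0.042,"wx":0,"wy":0.0346,"wz":0,"fingers":0},{"x":-0.02,"y":0,"z":0.042,"wx":0,"wy":0.0346,"wz":0,"fingers":0},{"x":-0.02,"y":0,"z":0.042,"wx":0,"wy":0.0346,"wz":0,"fingers":0},{"x":-0.02,"y":0,"z":0.042,"wx":0,"wy":0.0346,"wz":0,"fingers":0},{"x":-0.02,"y":0,"z":0.042,"wx":0,"wy":0.0346,"wz":0,"fingers":0},{"x":-0.02,"y":0,"z":0.042,"wx":0,"wy":0.0346,"wz":0,"fingers":0},{"x":-0.02,"y":0,"z":0.042,"wx":0,"wy":0.0346,"wz":0,"fingers":0},{"x":-0.02,"y":0,"z":0.042,"wx":0,"wy":0.0346,"wz":0,"fingers":0},{"x":0,"y":0,"z":0,"wx":0,"wy":0,"wz":0,"fingers":0},{"x":0,"y":0,"z":0,"wx":0,"wy":0,"wz":0,"fingers":0}]}}

```text
t: 7.02
tool_pos: [0.4593, -0.0107, 0.0837]
orientation: [-0.154, -2.15, -0.08]
ft_force: [-0.0, 0.2, -0.0]
gripper_width: 0.691
```

Run:
```python
from h import *
r,p,s=cur();print(s['t'],p,s['ft_force'],s['gripper_width'],s['joint_positions'].round(2),r.as_matrix().round(2))
c=wcap('w7'); p=arm.capture('scene');save(p,'s7')
plan(tilt(172,56),[.46,-.01,.03])
```

```text
7.0167 [ 0.45928423 -0.0107328   0.08370019] [-0.01599851  0.19273542 -0.01765615] 0.6910032590027578 [ 0.17  0.78  0.09 -0.27 -1.83 -1.82] [[-0.55  0.14 -0.83]
 [ 0.08  0.99  0.12]
 [ 0.83 -0.   -0.55]]
2 rows: shift [-0.238  0.002  0.166] turn [ 0.0001  0.0001 -0.0001]
```

View pics/s7.png

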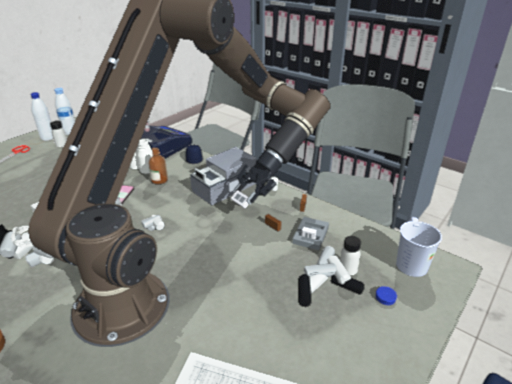

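View pics/w7.png

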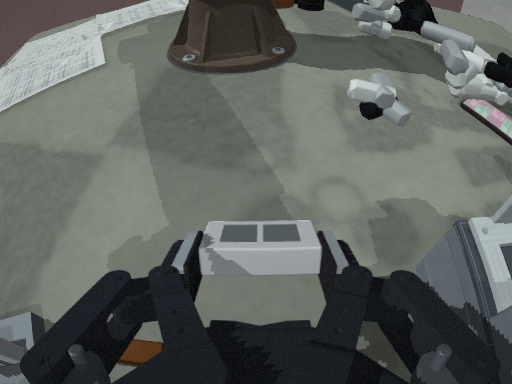

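>>> {"api": "send_rows", "payload": {"series": [{"x":-0.125,"y":0,"z":0.083,"wx":0,"wy":0,"wz":0,"fingers":0},{"x":-0.125,"y":0,"z":0.083,"wx":0,"wy":0,"wz":0,"fingers":0},{"x":-0.125,"y":0,"z":0.083,"wx":0,"wy":0,"wz":0,"fingers":0},{"x":-0.125,"y":0,"z":0.083,"wx":0,"wy":0,"wz":0,"fingers":0},{"x":-0.042,"y":0,"z":0.028,"wx":0,"wy":0,"wz":0,"fingers":0},{"x":0,"y":0,"z":0,"wx":0,"wy":0,"wz":0,"fingers":0},{"x":0,"y":0,"z":0,"wx":0,"wy":0,"wz":0,"fingers":0},{"x":0,"y":0,"z":0,"wx":0,"wy":0,"wz":0,"fingers":0}]}}

```text
t: 7.78
tool_pos: [0.4615, -0.0105, 0.0233]
orientation: [-0.152, -2.16, -0.081]
ft_force: [0.4, -0.9, 0.3]
gripper_width: 0.693
```

Run:
```python
from h import *
r,p,s=cur();print(s['t'],p,s['ft_force'],s['gripper_width'])
c=wcap('w8'); p=arm.capture('scene');save(p,'s8'); cv2.imwrite('pics/s8z.png',cv2.resize(p['color'][140:260,180:340,::-1],None,fx=5,fy=5,interpolation=cv2.INTER_CUBIC))
```

```text
7.7833 [ 0.46150509 -0.01046488  0.02334246] [ 0.3516984  -0.89246006  0.27007652] 0.6930105071085271
```

View pics/w8.png

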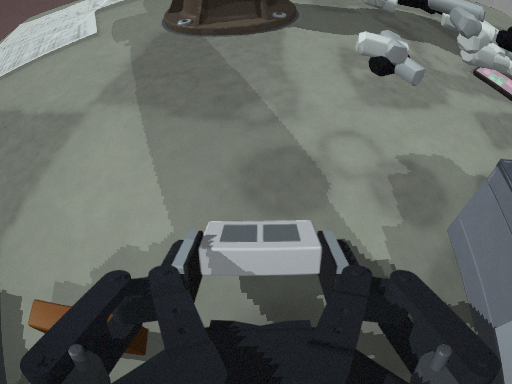

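View pics/s8z.png

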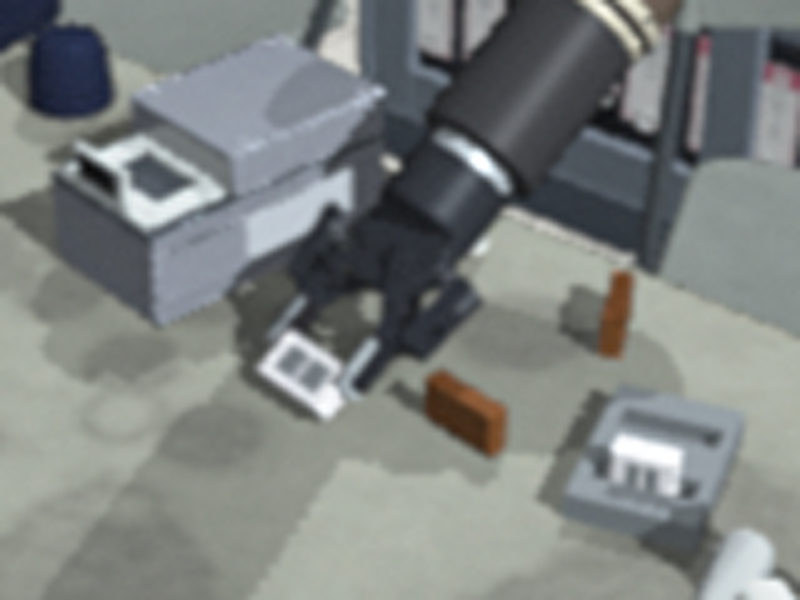

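Run:
```python
from h import *
c=wload('w1')
for uv in [(333,127),(383,153),(378,161),(330,135)]: print(wat(c,uv,.034).round(3))
r,p,s=cur()
for t in [(0,-.057,-.02),(0,-.06,-.06),(-.04,-.045,-.073),(-.02,-.06,-.06)]: print(t,(p+r.apply(t)).round(3))
plan(tilt(172,56),[.46,.005,.0165])
```

```text
[ 0.492 -0.147  0.034]
[ 0.503 -0.079  0.034]
[ 0.514 -0.082  0.034]
[ 0.502 -0.147  0.034]
(0, -0.057, -0.02) [ 0.47  -0.069  0.035]
(0, -0.06, -0.06) [ 0.502 -0.077  0.057]
(-0.04, -0.045, -0.073) [ 0.537 -0.067  0.031]
(-0.02, -0.06, -0.06) [ 0.513 -0.078  0.04 ]
1 rows: shift [-0.037  0.15   0.07 ] turn [ 0.0002  0.0001 -0.    ]
```

The decoy is close to the finger linkage, so I'll shift 20 mm to +y before lowering.

>>> {"api": "send_rows", "payload": {"series": [{"x":0,"y":0.1,"z":0,"wx":0,"wy":0,"wz":0,"fingers":0},{"x":0,"y":0.1,"z":0,"wx":0,"wy":0,"wz":0,"fingers":0},{"x":-0.025,"y":0,"z":0.017,"wx":0,"wy":0,"wz":0,"fingers":0},{"x":-0.025,"y":0,"z":0.017,"wx":0,"wy":0,"wz":0,"fingers":0},{"x":-0.008,"y":0,"z":0.006,"wx":0,"wy":0,"wz":0,"fingers":0},{"x":0,"y":0,"z":0,"wx":0,"wy":0,"wz":0,"fingers":0},{"x":0,"y":0,"z":0,"wx":0,"wy":0,"wz":0,"fingers":0},{"x":0,"y":0,"z":0,"wx":0,"wy":0,"wz":0,"fingers":0}]}}

```text
t: 8.55
tool_pos: [0.4638, 0.0092, 0.016]
orientation: [-0.152, -2.159, -0.081]
ft_force: [-0.1, 0.1, -0.7]
gripper_width: 0.693
```

>>> {"api": "send_rows", "payload": {"series": [{"x":-0.008,"y":0,"z":0.006,"wx":0,"wy":0,"wz":0,"fingers":0},{"x":0,"y":0,"z":0,"wx":0,"wy":0,"wz":0,"fingers":0},{"x":0,"y":0,"z":0,"wx":0,"wy":0,"wz":0,"fingers":0}]}}

```text
t: 8.8
tool_pos: [0.4639, 0.0092, 0.0152]
orientation: [-0.152, -2.159, -0.081]
ft_force: [0.0, -0.9, 1.4]
gripper_width: 0.693
```

>>> {"api": "send_rows", "payload": {"series": [{"x":0,"y":0,"z":0,"wx":0,"wy":0,"wz":0,"fingers":0.8},{"x":0,"y":0,"z":0,"wx":0,"wy":0,"wz":0,"fingers":0.85},{"x":0,"y":0,"z":0,"wx":0,"wy":0,"wz":0,"fingers":0.9},{"x":0,"y":0,"z":0,"wx":0,"wy":0,"wz":0,"fingers":0.95},{"x":0,"y":0,"z":0,"wx":0,"wy":0,"wz":0,"fingers":0.95}]}}

```text
t: 9.22
tool_pos: [0.4638, 0.0094, 0.0149]
orientation: [-0.152, -2.159, -0.081]
ft_force: [-0.2, 0.2, 0.3]
gripper_width: 0.947
```

Run:
```python
from h import *
r,p,s=cur();print(s['t'],p,s['ft_force'],s['gripper_width'])
c=wcap('w9'); p=arm.capture('scene');save(p,'s9'); cv2.imwrite('pics/s9z.png',cv2.resize(p['color'][140:260,180:340,::-1],None,fx=5,fy=5,interpolation=cv2.INTER_CUBIC))
```

```text
9.2167 [0.46381917 0.00943674 0.01491059] [-0.21927036  0.17748764  0.34760482] 0.9470263980940541
```

View pics/w9.png

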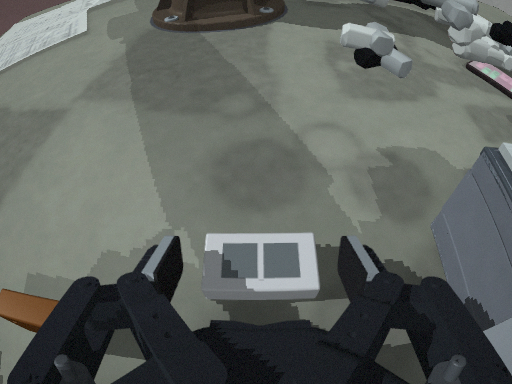

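View pics/s9z.png

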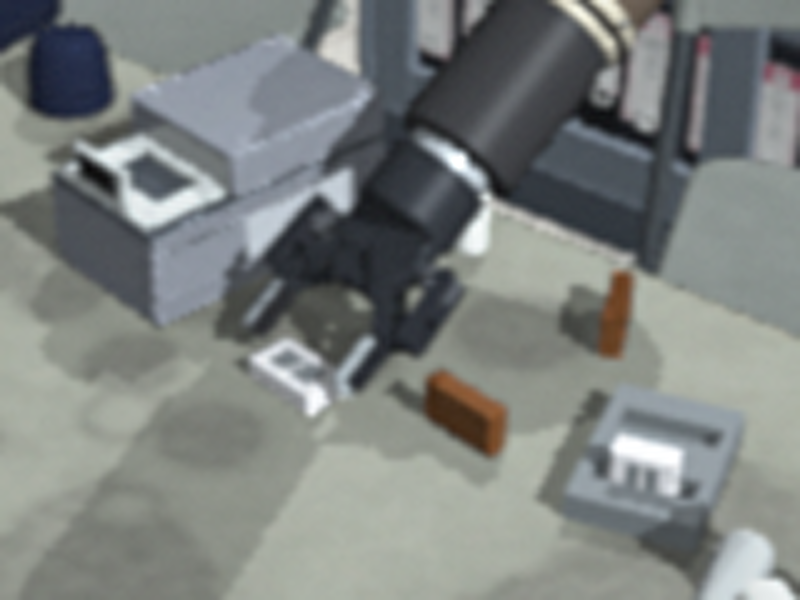

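>>> {"api": "send_rows", "payload": {"series": [{"x":0.16,"y":0,"z":-0.11,"wx":0,"wy":0,"wz":0,"fingers":0.95},{"x":0.25,"y":0,"z":-0.165,"wx":0,"wy":0,"wz":0,"fingers":0.95},{"x":0.25,"y":0,"z":-0.165,"wx":0,"wy":0,"wz":0,"fingers":0.95},{"x":0.25,"y":0,"z":-0.165,"wx":0,"wy":0,"wz":0,"fingers":1},{"x":0.25,"y":0,"z":-0.165,"wx":0,"wy":-0.02,"wz":0,"fingers":1},{"x":0,"y":0,"z":0,"wx":0,"wy":-0.035,"wz":0,"fingers":1},{"x":0,"y":0,"z":0,"wx":0,"wy":-0.035,"wz":0,"fingers":1},{"x":0,"y":0,"z":0,"wx":0,"wy":-0.035,"wz":0,"fingers":1},{"x":0,"y":0,"z":0,"wx":0,"wy":-0.035,"wz":0,"fingers":1},{"x":0,"y":0,"z":0,"wx":0,"wy":-0.035,"wz":0,"fingers":1},{"x":0,"y":0,"z":0,"wx":0,"wy":-0.035,"wz":0,"fingers":1},{"x":0,"y":0,"z":0,"wx":0,"wy":-0.035,"wz":0,"fingers":1},{"x":0,"y":0,"z":0,"wx":0,"wy":-0.035,"wz":0,"fingers":1},{"x":0,"y":0,"z":0,"wx":0,"wy":-0.01,"wz":0,"fingers":1},{"x":0,"y":0,"z":0,"wx":0,"wy":0,"wz":0,"fingers":1},{"x":0,"y":0,"z":0,"wx":0,"wy":0,"wz":0,"fingers":1}]}}

```text
t: 10.65
tool_pos: [0.4625, 0.0098, 0.155]
orientation: [-0.218, -3.13, -0.002]
ft_force: [0.4, 0.2, -0.0]
gripper_width: 0.995
```

Run:
```python
from h import *
r,p,s=cur();print(s['t'],p,s['ft_force'],s['gripper_width'],r.as_matrix().round(3))
c=wcap('w10')
```

```text
10.65 [0.46251952 0.00978619 0.15501753] [ 0.43094006  0.18827021 -0.0211073 ] 0.9954386836972523 [[-0.99   0.139 -0.004]
 [ 0.139  0.99   0.001]
 [ 0.004  0.001 -1.   ]]
```

View pics/w10.png

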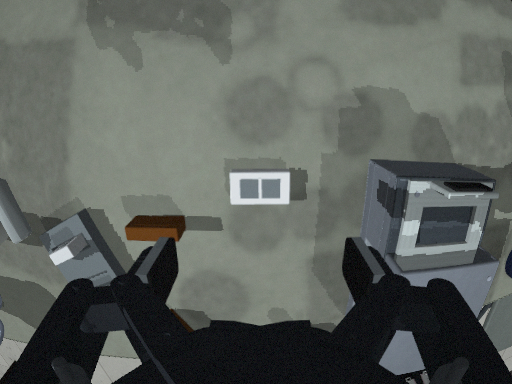

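Run:
```python
from h import *
c=wload('w10')
L=np.array([wat(c,t,.016) for t in [(231,171),(289,169),(290,203),(231,205)]])
print(L.round(4),L.mean(0).round(4))
e=lambda a,b:(np.linalg.norm(b-a).round(4),np.degrees(np.arctan2(*(b-a)[1::-1])).round(1))
print([e(L[i],L[(i+1)%4]) for i in range(4)])
a=c['color'][150:225,215:315,::-1]; cv2.imwrite('pics/w10z.png',cv2.resize(a,None,fx=6,fy=6,interpolation=cv2.INTER_CUBIC))
plan(down(172),[.555,.175,.21])
```

```text
[[ 0.4531 -0.0172  0.016 ]
 [ 0.4591  0.0391  0.016 ]
 [ 0.4942  0.0362  0.016 ]
 [ 0.488  -0.0232  0.016 ]] [0.4736 0.0087 0.016 ]
[(np.float64(0.0566), np.float64(83.9)), (np.float64(0.0353), np.float64(-4.8)), (np.float64(0.0596), np.float64(-96.0)), (np.float64(0.0353), np.float64(170.3))]
5 rows: shift [-0.135  0.353 -0.111] turn [ 0.     -0.0003 -0.    ]
```

View pics/w10z.png

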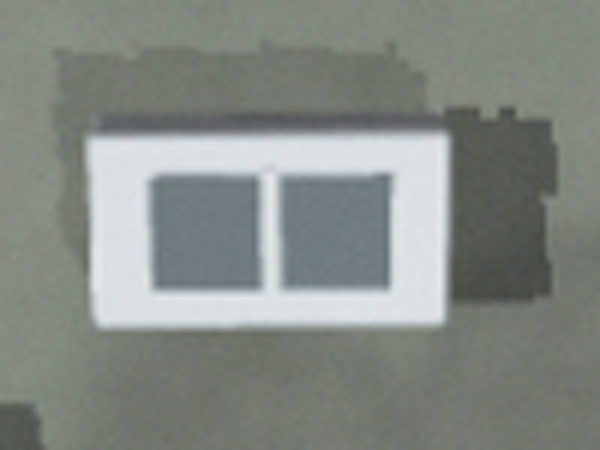

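>>> {"api": "send_rows", "payload": {"series": [{"x":-0.135,"y":0.353,"z":-0.11,"wx":0,"wy":0,"wz":0,"fingers":1},{"x":-0.135,"y":0.353,"z":-0.11,"wx":0,"wy":0,"wz":0,"fingers":1},{"x":-0.135,"y":0.353,"z":-0.11,"wx":0,"wy":0,"wz":0,"fingers":1},{"x":-0.135,"y":0.353,"z":-0.11,"wx":0,"wy":0,"wz":0,"fingers":1},{"x":-0.135,"y":0.353,"z":-0.11,"wx":0,"wy":-0.001,"wz":0,"fingers":1},{"x":0,"y":0,"z":0,"wx":0,"wy":0,"wz":0,"fingers":1},{"x":0,"y":0,"z":0,"wx":0,"wy":0,"wz":0,"fingers":1},{"x":0,"y":0,"z":0,"wx":0,"wy":0,"wz":0,"fingers":1}]}}

```text
t: 11.37
tool_pos: [0.5549, 0.1748, 0.2075]
orientation: [-0.221, -3.13, 0.002]
ft_force: [0.4, -0.4, -0.7]
gripper_width: 0.997
```

Run:
```python
from h import *
r,p,s=cur();print(s['t'],p,s['ft_force'],s['gripper_width'],r.as_matrix().round(3))
c=wcap('w11')
a=c['color'][60:240,180:350,::-1]; cv2.imwrite('pics/w11z.png',cv2.resize(a,None,fx=3.3,fy=3.3,interpolation=cv2.INTER_CUBIC))
q=lambda u,v:(215+(u+.5)/6-.5,150+(v+.5)/6-.5)
c=wload('w10')
L=np.array([wat(c,q(*t),.016) for t in [(88,133),(448,130),(447,324),(97,327)]])
print(L.round(4),L.mean(0).round(4))
e=lambda a,b:(np.linalg.norm(b-a).round(4),np.degrees(np.arctan2(*(b-a)[1::-1])).round(1))
print([e(L[i],L[(i+1)%4]) for i in range(4)])
```

```text
11.3667 [0.5549385  0.17477679 0.20746288] [ 0.44462388 -0.43975789 -0.66010164] 0.9973032921212202 [[-0.99   0.14  -0.004]
 [ 0.14   0.99  -0.001]
 [ 0.004 -0.002 -1.   ]]
[[ 0.4536 -0.019   0.016 ]
 [ 0.4614  0.0391  0.016 ]
 [ 0.4947  0.0352  0.016 ]
 [ 0.487  -0.0232  0.016 ]] [0.4742 0.008  0.016 ]
[(np.float64(0.0586), np.float64(82.4)), (np.float64(0.0336), np.float64(-6.7)), (np.float64(0.0589), np.float64(-97.6)), (np.float64(0.0336), np.float64(172.8))]
```

View pics/w11.png

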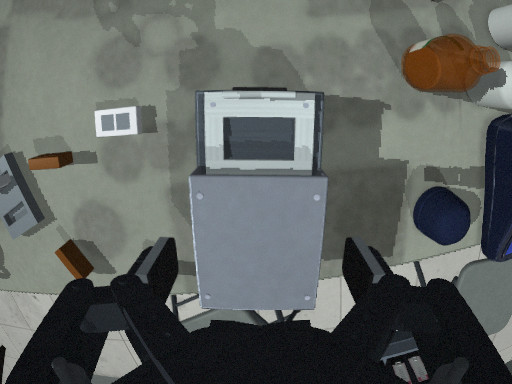

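View pics/w11z.png

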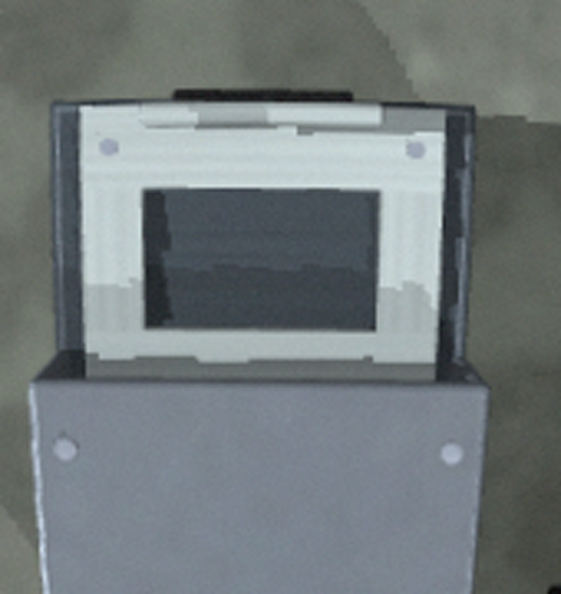

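Run:
```python
from h import *
c=wload('w11')
q=lambda u,v:(180+(u+.5)/3.3-.5,60+(v+.5)/3.3-.5)
e=lambda a,b:(np.linalg.norm(b-a).round(4),np.degrees(np.arctan2(*(b-a)[1::-1])).round(1))
L=np.array([wat(c,q(*t),.08) for t in [(143,188),(380,190),(376,331),(144,328)]])
print(L.round(4),L.mean(0).round(4)); print([e(L[i],L[(i+1)%4]) for i in range(4)])
H=np.array([wat(c,q(*t),.111) for t in [(33,382),(488,386)]]);print(H.round(4),e(*H),H.mean(0))
F=np.array([wat(c,t,.111) for t in [(203,309),(314,308)]]);print(F.round(4),e(*F),F.mean(0))
P=np.array([wat(c,q(*t),.109) for t in [(175,91),(352,91)]]);print(P.round(4),e(*P),P.mean(0))
B=np.array([wat(c,q(*t),.075) for t in [(52,103),(475,106)]]);print('bedfront',B.round(4),e(*B),B.mean(0))
# predicted from pocket centre: yaw guess
```

```text
[[0.4916 0.15   0.08  ]
 [0.5014 0.2142 0.08  ]
 [0.5407 0.2083 0.08  ]
 [0.5305 0.1438 0.08  ]] [0.5161 0.1791 0.08  ]
[(np.float64(0.065), np.float64(81.3)), (np.float64(0.0397), np.float64(-8.6)), (np.float64(0.0653), np.float64(-98.9)), (np.float64(0.0394), np.float64(170.9))]
[[0.5344 0.1176 0.111 ]
 [0.552  0.2328 0.111 ]] (np.float64(0.1165), np.float64(81.3)) [0.54320891 0.17524304 0.111     ]
[[0.6757 0.0976 0.111 ]
 [0.6903 0.2118 0.111 ]] (np.float64(0.1152), np.float64(82.7)) [0.68302515 0.1546977  0.111     ]
[[0.4682 0.1652 0.109 ]
 [0.4743 0.2076 0.109 ]] (np.float64(0.0428), np.float64(81.8)) [0.47123858 0.18640749 0.109     ]
bedfront [[0.4635 0.1276 0.075 ]
 [0.4812 0.2446 0.075 ]] (np.float64(0.1183), np.float64(81.4)) [0.47237094 0.1861155  0.075     ]
```

Run:
```python
from h import *
plan(down(172.2),[.474,.008,.17])
plan(down(172.2),[.474,.008,.04],Rc=down(172.2),pc=[.474,.008,.17],vmax=.3)
```

```text
5 rows: shift [ 0.113 -0.351  0.076] turn [-0.0001 -0.0002 -0.0003]
5 rows: shift [0.   0.   0.26] turn [0. 0. 0.]
```

>>> {"api": "send_rows", "payload": {"series": [{"x":0.113,"y":-0.351,"z":0.075,"wx":0,"wy":0,"wz":0,"fingers":1},{"x":0.113,"y":-0.351,"z":0.075,"wx":0,"wy":0,"wz":0,"fingers":1},{"x":0.113,"y":-0.351,"z":0.075,"wx":0,"wy":0,"wz":0,"fingers":1},{"x":0.113,"y":-0.351,"z":0.075,"wx":0,"wy":0,"wz":0,"fingers":1},{"x":0.113,"y":-0.351,"z":0.075,"wx":0,"wy":-0.001,"wz":0,"fingers":1},{"x":0,"y":0,"z":0.25,"wx":0,"wy":0,"wz":0,"fingers":1},{"x":0,"y":0,"z":0.3,"wx":0,"wy":0,"wz":0,"fingers":1},{"x":0,"y":0,"z":0.3,"wx":0,"wy":0,"wz":0,"fingers":1},{"x":0,"y":0,"z":0.2,"wx":0,"wy":0,"wz":0,"fingers":1},{"x":0,"y":0,"z":0.15,"wx":0,"wy":0,"wz":0,"fingers":1},{"x":0,"y":0,"z":0,"wx":0,"wy":0,"wz":0,"fingers":1},{"x":0,"y":0,"z":0,"wx":0,"wy":0,"wz":0,"fingers":1},{"x":0,"y":0,"z":0,"wx":0,"wy":0,"wz":0,"fingers":1}]}}

```text
t: 12.5
tool_pos: [0.4748, 0.0086, 0.0523]
orientation: [0.221, 3.131, 0.0]
ft_force: [0.3, -0.1, 1.0]
gripper_width: 0.999
```

Run:
```python
from h import *
r,p,s=cur();print(s['t'],p,s['ft_force'],s['gripper_width'],r.as_matrix().round(3))
c=wcap('w12')
a=c['color'][170:300,170:350,::-1]; cv2.imwrite('pics/w12z.png',cv2.resize(a,None,fx=4,fy=4,interpolation=cv2.INTER_CUBIC))
```

```text
12.5 [0.47481953 0.00864656 0.05233613] [ 0.26588034 -0.08709743  0.99097496] 0.9987125025873049 [[-0.99   0.14   0.003]
 [ 0.14   0.99  -0.   ]
 [-0.003  0.    -1.   ]]
```

View pics/w12z.png

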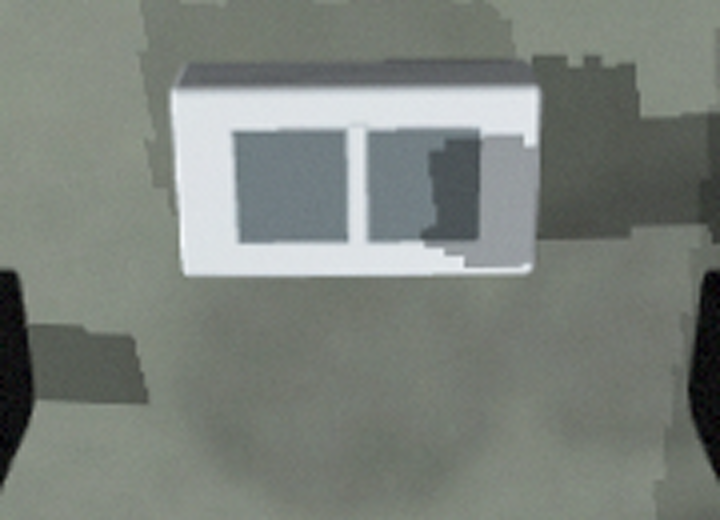

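Run:
```python
from h import *
c=wload('w12')
q=lambda u,v:(170+(u+.5)/4-.5,170+(v+.5)/4-.5)
e=lambda a,b:(np.linalg.norm(b-a).round(4),np.degrees(np.arctan2(*(b-a)[1::-1])).round(1))
L=np.array([wat(c,q(*t),.016) for t in [(172,87),(540,87),(533,273),(183,275)]])
print(L.round(4),L.mean(0).round(4)); print([e(L[i],L[(i+1)%4]) for i in range(4)])
plan(down(172.2),[L.mean(0)[0],L.mean(0)[1],.003])
```

```text
[[ 0.4538 -0.0186  0.016 ]
 [ 0.4621  0.0393  0.016 ]
 [ 0.4948  0.0351  0.016 ]
 [ 0.4868 -0.0233  0.016 ]] [0.4744 0.0081 0.016 ]
[(np.float64(0.0585), np.float64(81.8)), (np.float64(0.033), np.float64(-7.2)), (np.float64(0.059), np.float64(-97.8)), (np.float64(0.0334), np.float64(171.8))]
2 rows: shift [ 0.004 -0.004  0.248] turn [ 0.0001  0.0005 -0.0007]
```

>>> {"api": "send_rows", "payload": {"series": [{"x":0.002,"y":-0.003,"z":0.15,"wx":0,"wy":0,"wz":0,"fingers":1},{"x":0.002,"y":-0.002,"z":0.15,"wx":0,"wy":0.0005,"wz":0,"fingers":1},{"x":0,"y":0,"z":0.1,"wx":0,"wy":0,"wz":0,"fingers":1},{"x":0,"y":0,"z":0.09,"wx":0,"wy":0,"wz":0,"fingers":1},{"x":0,"y":0,"z":0,"wx":0,"wy":0,"wz":0,"fingers":1},{"x":0,"y":0,"z":0,"wx":0,"wy":0,"wz":0,"fingers":1},{"x":0,"y":0,"z":0,"wx":0,"wy":0,"wz":0,"fingers":1}]}}

```text
t: 13.13
tool_pos: [0.4746, 0.0087, 0.0032]
orientation: [0.22, 3.132, 0.001]
ft_force: [-0.1, 0.5, -0.3]
gripper_width: 1.002
```

Run:
```python
from h import *
r,p,s=cur();print(s['t'],p,s['ft_force'],s['gripper_width'])
plan(down(172),[.4744,.0081,.003])
```

```text
13.1333 [0.47455264 0.00869136 0.00324037] [-0.14752122  0.53973841 -0.2613788 ] 1.0016435431567405
1 rows: shift [ 0.001 -0.006  0.002] turn [ 0.0002  0.0004 -0.0002]
```

>>> {"api": "send_rows", "payload": {"grip_force": 30, "series": [{"x":0,"y":0,"z":0,"wx":0,"wy":0,"wz":0,"fingers":0},{"x":0,"y":0,"z":0,"wx":0,"wy":0,"wz":0,"fingers":0},{"x":0,"y":0,"z":0,"wx":0,"wy":0,"wz":0,"fingers":0},{"x":0,"y":0,"z":0,"wx":0,"wy":0,"wz":0,"fingers":0},{"x":0,"y":0,"z":0,"wx":0,"wy":0,"wz":0,"fingers":0},{"x":0,"y":0,"z":0,"wx":0,"wy":0,"wz":0,"fingers":0}]}}

```text
t: 13.63
tool_pos: [0.4744, 0.0087, 0.0033]
orientation: [0.22, 3.132, 0.001]
ft_force: [-1.2, 0.8, 5.7]
gripper_width: 0.694
```

Run:
```python
from h import *
r,p,s=cur();print(s['t'],p,s['ft_force'],s['gripper_width'])
c=wcap('w13')
a=c['color'][170:330,150:370,::-1]; cv2.imwrite('pics/w13z.png',cv2.resize(a,None,fx=3.5,fy=3.5,interpolation=cv2.INTER_CUBIC))
```

```text
13.6333 [0.47439835 0.00866449 0.00326714] [-1.18541999  0.79561532  5.66647704] 0.6944585407303744
```

View pics/w13z.png

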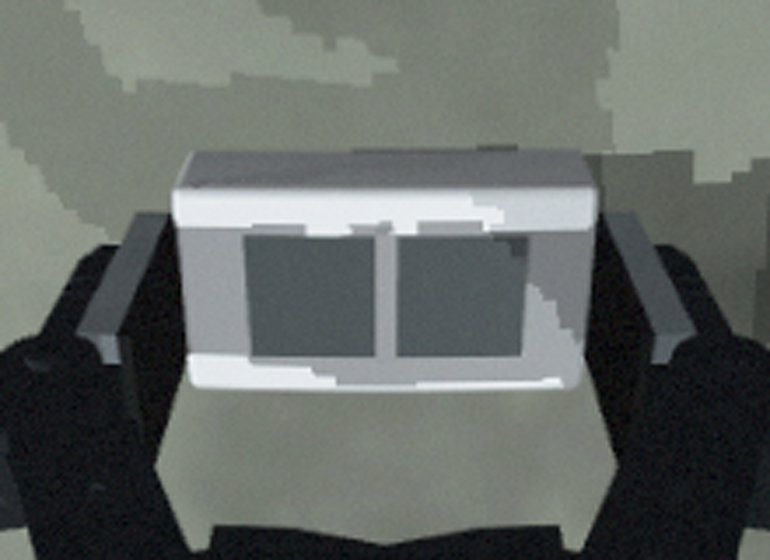

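Run:
```python
from h import *
plan(down(172),[.4744,.0087,.163],vmax=.35)
plan(down(171.4),[.516,.179,.163],Rc=down(172),pc=[.4744,.0087,.163],vmax=.36)
```

```text
5 rows: shift [-0.     0.    -0.319] turn [ 0.      0.0001 -0.    ]
5 rows: shift [-0.034  0.349  0.   ] turn [0.     0.     0.0007]
```

>>> {"api": "send_rows", "payload": {"series": [{"x":0,"y":0,"z":-0.2,"wx":0,"wy":0,"wz":0,"fingers":0},{"x":0,"y":0,"z":-0.35,"wx":0,"wy":0,"wz":0,"fingers":0},{"x":0,"y":0,"z":-0.35,"wx":0,"wy":0,"wz":0,"fingers":0},{"x":0,"y":0,"z":-0.35,"wx":0,"wy":0,"wz":0,"fingers":0},{"x":0,"y":0,"z":-0.35,"wx":0,"wy":0,"wz":0,"fingers":0},{"x":-0.028,"y":0.29,"z":0,"wx":0,"wy":0,"wz":0.0006,"fingers":0},{"x":-0.028,"y":0.29,"z":0,"wx":0,"wy":0,"wz":0.0006,"fingers":0},{"x":-0.028,"y":0.29,"z":0,"wx":0,"wy":0,"wz":0.0006,"fingers":0},{"x":-0.028,"y":0.29,"z":0,"wx":0,"wy":0,"wz":0.0006,"fingers":0},{"x":-0.028,"y":0.29,"z":0,"wx":0,"wy":0,"wz":0.0006,"fingers":0},{"x":-0.028,"y":0.29,"z":0,"wx":0,"wy":0,"wz":0.0006,"fingers":0},{"x":0,"y":0,"z":0,"wx":0,"wy":0,"wz":0,"fingers":0},{"x":0,"y":0,"z":0,"wx":0,"wy":0,"wz":0,"fingers":0},{"x":0,"y":0,"z":0,"wx":0,"wy":0,"wz":0,"fingers":0}]}}

```text
t: 14.85
tool_pos: [0.5152, 0.178, 0.1623]
orientation: [-0.237, -3.132, 0.001]
ft_force: [-0.8, -0.1, -0.2]
gripper_width: 0.692
```

Run:
```python
from h import *
r,p,s=cur();print(s['t'],p,s['ft_force'],s['gripper_width'])
c=wcap('w14')
plan(down(171.4),[.516,.179,.095])
```

```text
14.85 [0.51522737 0.17800706 0.16230048] [-0.80381361 -0.12518805 -0.19248961] 0.6922764963123552
2 rows: shift [-0.003  0.008  0.337] turn [-0.     -0.     -0.0003]
```

View pics/w14.png

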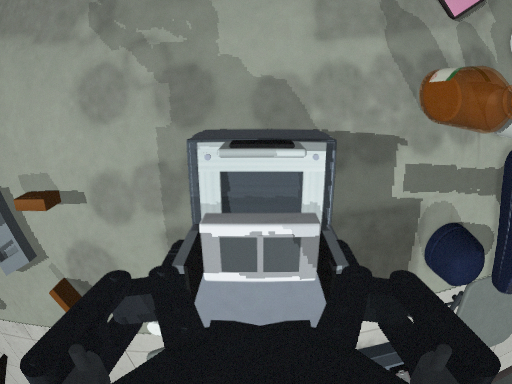

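>>> {"api": "send_rows", "payload": {"series": [{"x":-0.003,"y":0.006,"z":0.2,"wx":0,"wy":0,"wz":0,"fingers":0},{"x":-0.003,"y":0.006,"z":0.2,"wx":0,"wy":0,"wz":-0.0005,"fingers":0},{"x":0,"y":0,"z":0.15,"wx":0,"wy":0,"wz":0,"fingers":0},{"x":0,"y":0,"z":0.12,"wx":0,"wy":0,"wz":0,"fingers":0},{"x":0,"y":0,"z":0,"wx":0,"wy":0,"wz":0,"fingers":0},{"x":0,"y":0,"z":0,"wx":0,"wy":0,"wz":0,"fingers":0},{"x":0,"y":0,"z":0,"wx":0,"wy":0,"wz":0,"fingers":0}]}}

```text
t: 15.48
tool_pos: [0.517, 0.179, 0.0965]
orientation: [0.236, 3.131, 0.001]
ft_force: [-0.1, 0.6, 0.0]
gripper_width: 0.689
```

Run:
```python
from h import *
r,p,s=cur();print(s['t'],p,s['ft_force'],s['gripper_width'])
c=wcap('w15')
plan(down(171.4),[.516,.179,.081])
a=c['color'][120:300,150:370,::-1]; cv2.imwrite('pics/w15z.png',cv2.resize(a,None,fx=3.3,fy=3.3,interpolation=cv2.INTER_CUBIC))
```

```text
15.4833 [0.5169546  0.17904894 0.096451  ] [-0.11593918  0.57807842  0.03606251] 0.688916040201715
1 rows: shift [ 0.01  -0.005  0.156] turn [ 0.0004  0.0005 -0.0001]
```

View pics/w15z.png

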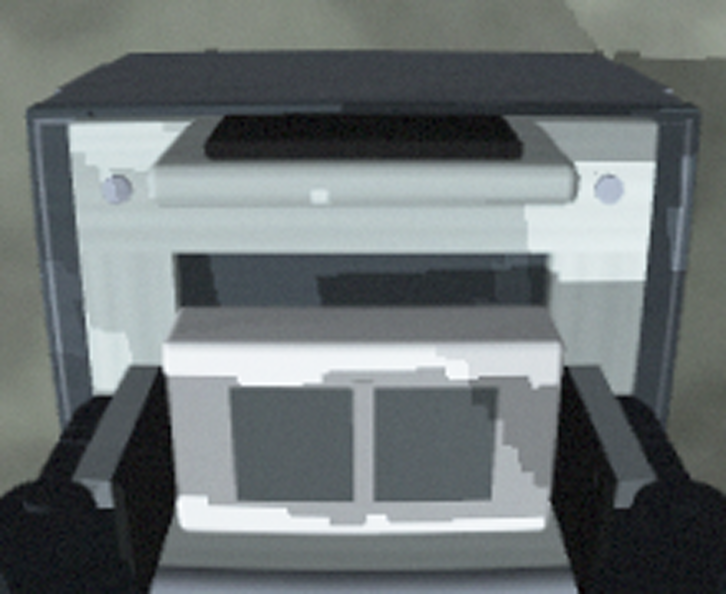

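Run:
```python
from h import *
c=wload('w15')
q=lambda u,v:(150+(u+.5)/3.3-.5,120+(v+.5)/3.3-.5)
b=np.radians(-8.6);bx=np.array([np.cos(b),np.sin(b)]);by=np.array([-bx[1],bx[0]]);o=np.array([.516,.179])
def rep(n,t,z):
    P=wat(c,q(*t),z)[:2]-o; print(n,(P@bx*1000).round(1),(P@by*1000).round(1))
rep('pocket nearL',(174,254),.08);rep('pocket nearR',(552,254),.08)
rep('cart bot nearL',(180,308),.0932);rep('cart bot nearR',(549,308),.0932)
rep('cart top nearL',(164,343),.1092);rep('cart top nearR',(562,343),.1092);rep('cart top farL',(180,530),.1092);rep('farR',(547,530),.1092)
```

```text
pocket nearL -19.4 -32.5
pocket nearR -19.3 32.9
cart bot nearL -14.7 -29.4
cart bot nearR -14.6 30.2
cart top nearL -15.7 -28.9
cart top nearR -15.5 29.3
cart top farL 17.5 -29.3
farR 17.7 29.6
```

>>> {"api": "send_rows", "payload": {"series": [{"x":0.013,"y":0,"z":0.05,"wx":0,"wy":0.0005,"wz":0,"fingers":0},{"x":0,"y":0,"z":0.05,"wx":0,"wy":0,"wz":0,"fingers":0},{"x":0,"y":0,"z":0.05,"wx":0,"wy":0,"wz":0,"fingers":0},{"x":0,"y":0,"z":0.02,"wx":0,"wy":0,"wz":0,"fingers":0},{"x":0,"y":0,"z":0,"wx":0,"wy":0,"wz":0,"fingers":0},{"x":0,"y":0,"z":0,"wx":0,"wy":0,"wz":0,"fingers":0}]}}

```text
t: 16.03
tool_pos: [0.515, 0.1794, 0.0783]
orientation: [-0.235, -3.131, 0.0]
ft_force: [-1.1, -0.1, 1.9]
gripper_width: 0.691
```

Run:
```python
from h import *
r,p,s=cur();print(s['t'],p,s['ft_force'],s['gripper_width'])
c=wcap('w16')
a=c['color'][120:300,150:370,::-1]; cv2.imwrite('pics/w16z.png',cv2.resize(a,None,fx=3.3,fy=3.3,interpolation=cv2.INTER_CUBIC))
```

```text
16.0333 [0.51498964 0.17944466 0.07834181] [-1.0793173  -0.13452119  1.8759512 ] 0.6913260097782387
```

View pics/w16z.png

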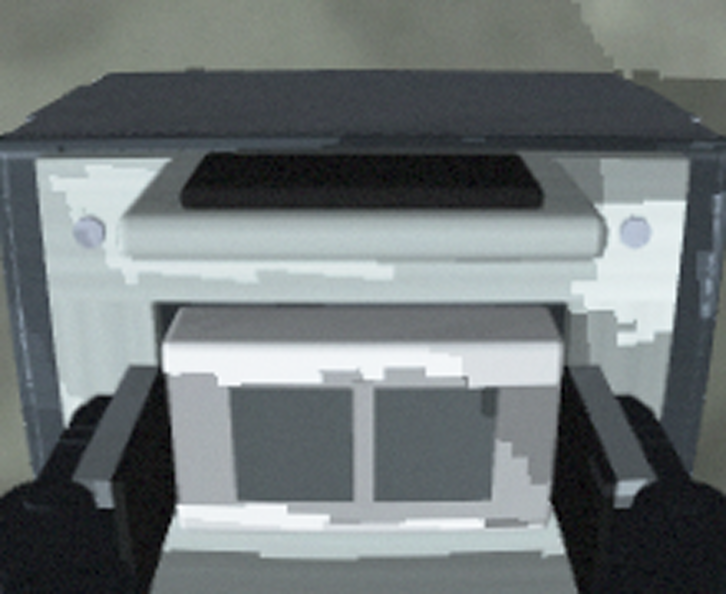

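The cartridge is inside the pocket outline and at bed height. Releasing it now.

>>> {"api": "send_rows", "payload": {"series": [{"x":0,"y":0,"z":0,"wx":0,"wy":0,"wz":0,"fingers":0.8},{"x":0,"y":0,"z":0,"wx":0,"wy":0,"wz":0,"fingers":0.9},{"x":0,"y":0,"z":0,"wx":0,"wy":0,"wz":0,"fingers":0.9},{"x":0,"y":0,"z":0,"wx":0,"wy":0,"wz":0,"fingers":0.9}]}}

```text
t: 16.42
tool_pos: [0.5153, 0.1795, 0.0784]
orientation: [-0.236, -3.131, -0.0]
ft_force: [-0.3, 0.1, 0.3]
gripper_width: 0.903
```

Run:
```python
from h import *
r,p,s=cur();print(s['t'],p,s['ft_force'],s['gripper_width'])
c=wcap('w17')
a=c['color'][120:300,150:370,::-1]; cv2.imwrite('pics/w17z.png',cv2.resize(a,None,fx=3.3,fy=3.3,interpolation=cv2.INTER_CUBIC))
q=lambda u,v:(150+(u+.5)/3.3-.5,120+(v+.5)/3.3-.5)
```

```text
16.4167 [0.51525036 0.17952214 0.07837615] [-0.34690579  0.07857546  0.26031688] 0.9026485352319251
```

View pics/w17z.png

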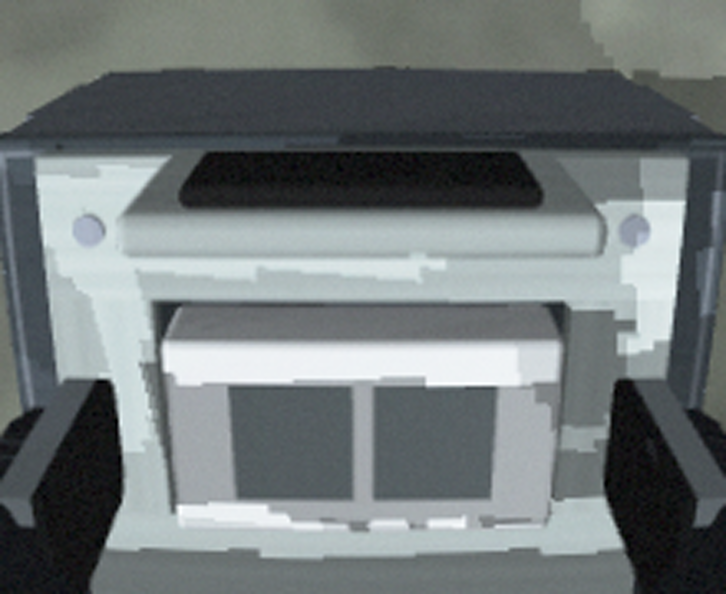

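Run:
```python
from h import *
plan(down(171.4),[.5152,.1795,.19],vmax=.35)
plan(down(171.4),[.433,.192,.19],Rc=down(171.4),pc=[.5152,.1795,.19])
```

```text
4 rows: shift [ 0.    -0.    -0.279] turn [-0.     -0.0001 -0.    ]
3 rows: shift [0.277 0.    0.   ] turn [0. 0. 0.]
```

>>> {"api": "send_rows", "payload": {"series": [{"x":0,"y":0,"z":-0.1,"wx":0,"wy":0,"wz":0,"fingers":0.9},{"x":0,"y":0,"z":-0.25,"wx":0,"wy":0,"wz":0,"fingers":0.9},{"x":0,"y":0,"z":-0.4,"wx":0,"wy":0,"wz":0,"fingers":0.9},{"x":0,"y":0,"z":-0.4,"wx":0,"wy":0,"wz":0,"fingers":0.9},{"x":0,"y":0,"z":0,"wx":0,"wy":0,"wz":0,"fingers":0.5},{"x":0,"y":0,"z":0,"wx":0,"wy":0,"wz":0,"fingers":0.5},{"x":0,"y":0,"z":0,"wx":0,"wy":0,"wz":0,"fingers":0.5}]}}

```text
t: 17.05
tool_pos: [0.5151, 0.1795, 0.1941]
orientation: [-0.236, -3.132, -0.002]
ft_force: [0.4, 1.0, 0.3]
gripper_width: 0.501
```

Run:
```python
from h import *
r,p,s=cur();print(s['t'],p,s['ft_force'],s['gripper_width'])
c=wcap('w18'); plan(down(171.4),[.433,.192,.19])
a=c['color'][120:300,150:370,::-1]; cv2.imwrite('pics/w18z.png',cv2.resize(a,None,fx=3.3,fy=3.3,interpolation=cv2.INTER_CUBIC))
```

```text
17.05 [0.51512765 0.1794731  0.19410684] [0.42331492 1.00460306 0.29394411] 0.5014212475928451
3 rows: shift [0.276 0.001 0.011] turn [-0.     -0.0002 -0.    ]
```

View pics/w18z.png

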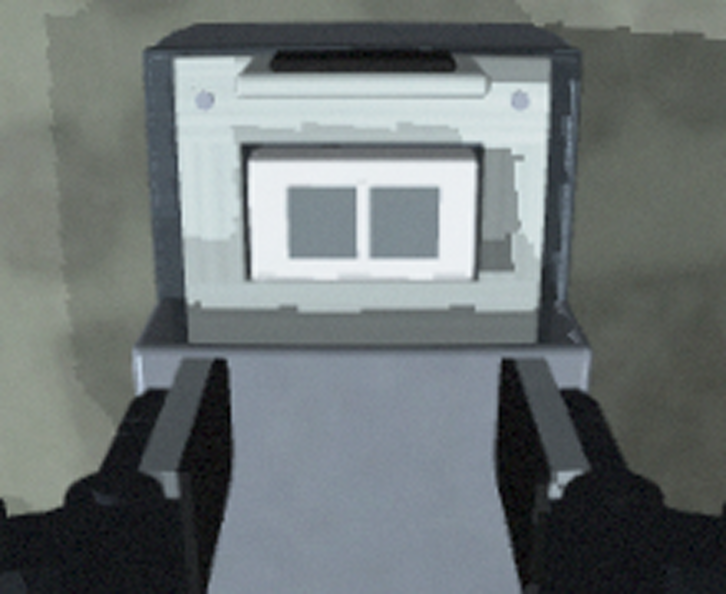

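The cartridge sits flat in the pocket and has been let go. I'll move in front of the push plate, shut the fingers and lower.

>>> {"api": "send_rows", "payload": {"series": [{"x":0.28,"y":0,"z":0.01,"wx":0,"wy":0,"wz":0,"fingers":0},{"x":0.28,"y":0,"z":0.01,"wx":0,"wy":0,"wz":0,"fingers":0},{"x":0.27,"y":0,"z":0.01,"wx":0,"wy":0,"wz":0,"fingers":0},{"x":0,"y":0,"z":0,"wx":0,"wy":0,"wz":0,"fingers":0},{"x":0,"y":0,"z":0.2,"wx":0,"wy":0,"wz":0,"fingers":0},{"x":0,"y":0,"z":0.3,"wx":0,"wy":0,"wz":0,"fingers":0},{"x":0,"y":0,"z":0.3,"wx":0,"wy":0,"wz":0,"fingers":0},{"x":0,"y":0,"z":0.2,"wx":0,"wy":0,"wz":0,"fingers":0},{"x":0,"y":0,"z":0,"wx":0,"wy":0,"wz":0,"fingers":0},{"x":0,"y":0,"z":0,"wx":0,"wy":0,"wz":0,"fingers":0},{"x":0,"y":0,"z":0,"wx":0,"wy":0,"wz":0,"fingers":0}]}}

```text
t: 18.02
tool_pos: [0.4337, 0.1922, 0.0912]
orientation: [-0.235, -3.132, 0.0]
ft_force: [-0.4, 0.8, 1.0]
gripper_width: -0.004
```

Run:
```python
from h import *
r,p,s=cur();print(s['t'],p,s['ft_force'],s['gripper_width'])
c=wcap('w19'); q=arm.capture('scene'); save(q,'s19'); cv2.imwrite('pics/s19z.png',cv2.resize(q['color'][130:230,170:300,::-1],None,fx=5.5,fy=5.5,interpolation=cv2.INTER_CUBIC))
plan(down(171.4),[.4364,.1916,.088])
plan(down(171.4),[.4364+.084*.989,.1916-.084*.1495,.088])
```

```text
18.0167 [0.43367147 0.19218578 0.09120548] [-0.3872794   0.82339507  0.99990144] -0.004045456194172296
1 rows: shift [-0.026 -0.006  0.038] turn [0.0005 0.     0.    ]
3 rows: shift [-0.289 -0.002  0.013] turn [0.0002 0.     0.    ]
```

View pics/s19z.png

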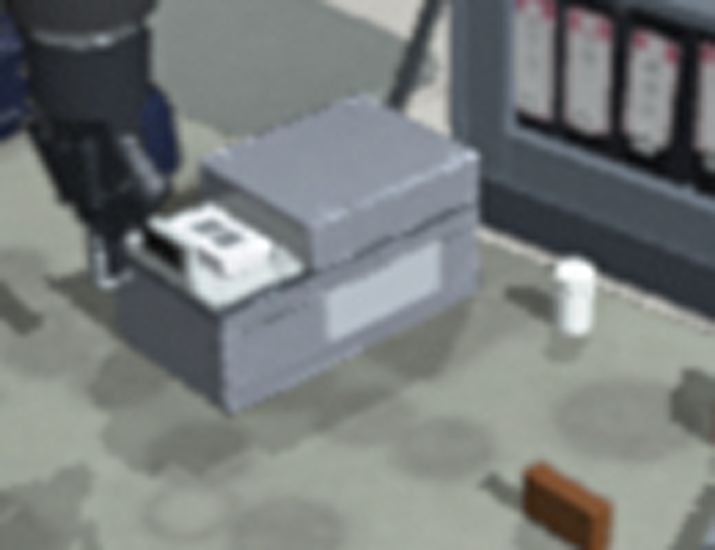

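View pics/w19.png

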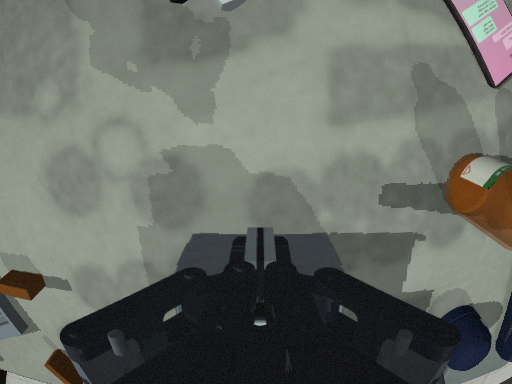

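>>> {"api": "send_rows", "payload": {"series": [{"x":-0.1,"y":0,"z":0.02,"wx":0,"wy":0,"wz":0,"fingers":0},{"x":-0.1,"y":0,"z":0,"wx":0,"wy":0,"wz":0,"fingers":0},{"x":-0.1,"y":0,"z":0,"wx":0,"wy":0,"wz":0,"fingers":0},{"x":-0.1,"y":0,"z":0,"wx":0,"wy":0,"wz":0,"fingers":0},{"x":0,"y":0,"z":0,"wx":0,"wy":0,"wz":0,"fingers":0},{"x":0,"y":0,"z":0,"wx":0,"wy":0,"wz":0,"fingers":0}]}}

```text
t: 18.62
tool_pos: [0.4732, 0.1857, 0.0883]
orientation: [-0.238, -3.131, -0.0]
ft_force: [-2.6, 1.7, 1.8]
gripper_width: 0.001
```

Run:
```python
from h import *
r,p,s=cur();print(s['t'],p,s['ft_force'],s['gripper_width'])
c=wcap('w20'); q=arm.capture('scene'); save(q,'s20'); cv2.imwrite('pics/s20z.png',cv2.resize(q['color'][130:230,170:300,::-1],None,fx=5.5,fy=5.5,interpolation=cv2.INTER_CUBIC))
```

```text
18.6167 [0.47316497 0.18573559 0.08830519] [-2.64667768  1.7380273   1.81802488] 0.0014666927902437434
```

View pics/s20z.png

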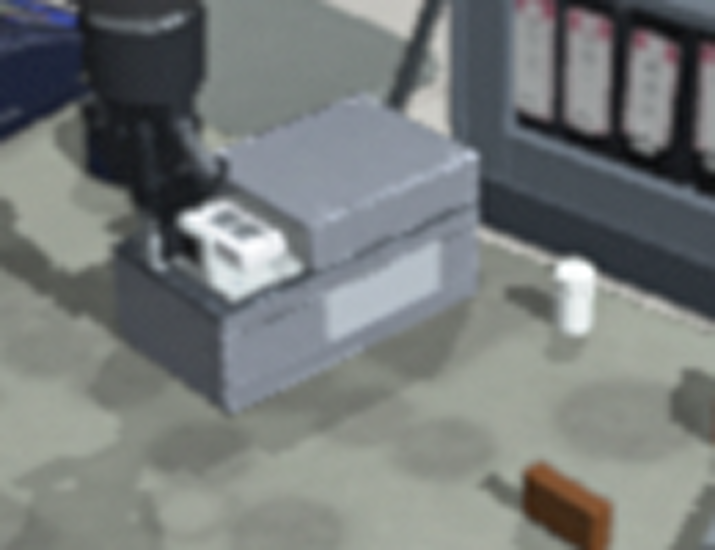

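>>> {"api": "send_rows", "payload": {"series": [{"x":-0.08,"y":0,"z":0,"wx":0,"wy":0,"wz":0,"fingers":0},{"x":-0.08,"y":0,"z":0,"wx":0,"wy":0,"wz":0,"fingers":0},{"x":-0.08,"y":0,"z":0,"wx":0,"wy":0,"wz":0,"fingers":0},{"x":-0.08,"y":0,"z":0,"wx":0,"wy":0,"wz":0,"fingers":0},{"x":-0.06,"y":0,"z":0,"wx":0,"wy":0,"wz":0,"fingers":0},{"x":-0.04,"y":0,"z":0,"wx":0,"wy":0,"wz":0,"fingers":0},{"x":0,"y":0,"z":0,"wx":0,"wy":0,"wz":0,"fingers":0},{"x":0,"y":0,"z":0,"wx":0,"wy":0,"wz":0,"fingers":0}]}}

```text
t: 19.38
tool_pos: [0.513, 0.1794, 0.0882]
orientation: [-0.236, -3.13, 0.001]
ft_force: [-7.2, 1.9, 4.0]
gripper_width: 0.0
```

>>> {"api": "send_rows", "payload": {"series": [{"x":-0.02,"y":0,"z":0,"wx":0,"wy":0,"wz":0,"fingers":0},{"x":-0.02,"y":0,"z":0,"wx":0,"wy":0,"wz":0,"fingers":0},{"x":0,"y":0,"z":0,"wx":0,"wy":0,"wz":0,"fingers":0},{"x":0,"y":0,"z":0,"wx":0,"wy":0,"wz":0,"fingers":0}]}}

```text
t: 19.72
tool_pos: [0.5166, 0.1788, 0.0882]
orientation: [-0.235, -3.129, 0.001]
ft_force: [-7.7, 1.7, 4.1]
gripper_width: -0.003
```

>>> {"api": "send_rows", "payload": {"series": [{"x":-0.02,"y":0,"z":0,"wx":0,"wy":0,"wz":0,"fingers":0},{"x":0,"y":0,"z":0,"wx":0,"wy":0,"wz":0,"fingers":0},{"x":0,"y":0,"z":0,"wx":0,"wy":0,"wz":0,"fingers":0}]}}

```text
t: 19.97
tool_pos: [0.5185, 0.1785, 0.0882]
orientation: [-0.235, -3.129, 0.001]
ft_force: [-7.3, 2.1, 4.8]
gripper_width: -0.001
```

>>> {"api": "send_rows", "payload": {"series": [{"x":-0.015,"y":0,"z":0,"wx":0,"wy":0,"wz":0,"fingers":0},{"x":0,"y":0,"z":0,"wx":0,"wy":0,"wz":0,"fingers":0},{"x":0,"y":0,"z":0,"wx":0,"wy":0,"wz":0,"fingers":0}]}}

```text
t: 20.22
tool_pos: [0.5193, 0.1783, 0.0882]
orientation: [-0.235, -3.128, 0.001]
ft_force: [-10.8, 4.3, 6.1]
gripper_width: -0.0
```

Run:
```python
from h import *
r,p,s=cur();print(s['t'],p,s['ft_force'],s['gripper_width'])
q=arm.capture('scene'); save(q,'s21'); cv2.imwrite('pics/s21z.png',cv2.resize(q['color'][130:230,170:300,::-1],None,fx=5.5,fy=5.5,interpolation=cv2.INTER_CUBIC))
```

```text
20.2167 [0.51932469 0.17834348 0.08822498] [-10.81829762   4.27656514   6.11801697] -0.00021845683525550052
```

View pics/s21z.png

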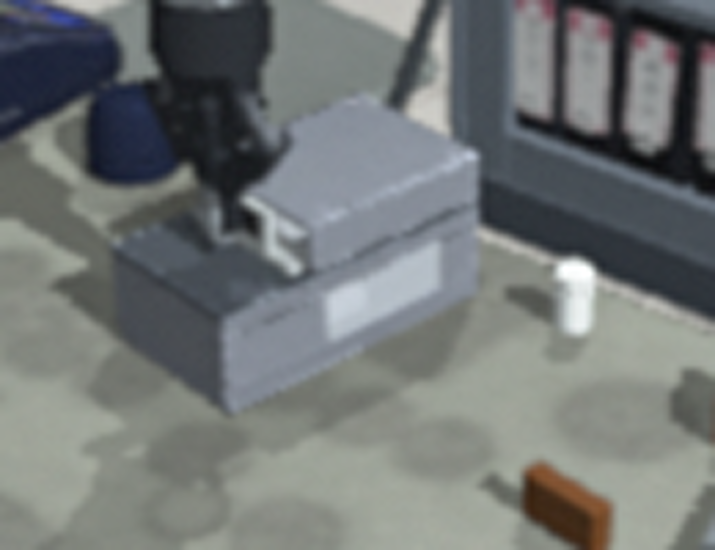

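The push has reached the hard stop: the force is 10.8 N at the expected 60 mm of travel. The window shows a bright shape, probably the dropped cartridge. I'll press a touch more, hold, then withdraw.

>>> {"api": "send_rows", "payload": {"series": [{"x":-0.008,"y":0,"z":0,"wx":0,"wy":0,"wz":0,"fingers":0},{"x":0,"y":0,"z":0,"wx":0,"wy":0,"wz":0,"fingers":0},{"x":0,"y":0,"z":0,"wx":0,"wy":0,"wz":0,"fingers":0},{"x":0,"y":0,"z":0,"wx":0,"wy":0,"wz":0,"fingers":0},{"x":0,"y":0,"z":0,"wx":0,"wy":0,"wz":0,"fingers":0},{"x":0,"y":0,"z":0,"wx":0,"wy":0,"wz":0,"fingers":0}]}}

```text
t: 20.77
tool_pos: [0.5194, 0.1783, 0.0882]
orientation: [-0.235, -3.127, 0.001]
ft_force: [-14.8, 5.0, 8.8]
gripper_width: 0.001
```

>>> {"api": "send_rows", "payload": {"series": [{"x":0.1,"y":0,"z":0,"wx":0,"wy":0,"wz":0,"fingers":0},{"x":0.1,"y":0,"z":0,"wx":0,"wy":0,"wz":0,"fingers":0},{"x":0.1,"y":0,"z":0,"wx":0,"wy":0,"wz":0,"fingers":0},{"x":0.1,"y":0,"z":0,"wx":0,"wy":0,"wz":0,"fingers":0},{"x":0.1,"y":0,"z":0,"wx":0,"wy":0,"wz":0,"fingers":0},{"x":0.1,"y":0,"z":0,"wx":0,"wy":0,"wz":0,"fingers":0},{"x":0.1,"y":0,"z":0,"wx":0,"wy":0,"wz":0,"fingers":0},{"x":0.15,"y":0,"z":0,"wx":0,"wy":0,"wz":0,"fingers":0},{"x":0,"y":0,"z":-0.3,"wx":0,"wy":0,"wz":0,"fingers":0},{"x":0,"y":0,"z":-0.4,"wx":0,"wy":0,"wz":0,"fingers":0},{"x":0,"y":0,"z":-0.4,"wx":0,"wy":0,"wz":0,"fingers":0},{"x":0,"y":0,"z":0,"wx":0,"wy":0,"wz":0,"fingers":0},{"x":0,"y":0,"z":0,"wx":0,"wy":0,"wz":0,"fingers":0}]}}

```text
t: 21.85
tool_pos: [0.4398, 0.1926, 0.2016]
orientation: [0.234, 3.129, 0.008]
ft_force: [-0.1, 1.1, -0.1]
gripper_width: 0.004
```

Run:
```python
from h import *
r,p,s=cur();print(s['t'],p,s['ft_force'],s['gripper_width'])
q=arm.capture('scene'); save(q,'s22'); cv2.imwrite('pics/s22z.png',cv2.resize(q['color'][130:270,160:370,::-1],None,fx=3.8,fy=3.8,interpolation=cv2.INTER_CUBIC))
t=arm.capture('top'); save(t,'t22'); cv2.imwrite('pics/t22z.png',cv2.resize(t['color'][130:255,80:400,::-1],(800,312),interpolation=cv2.INTER_CUBIC))
```

```text
21.85 [0.43975834 0.19255868 0.20158023] [-0.13111462  1.10223716 -0.05370768] 0.003784009838046819
```

View pics/s22z.png

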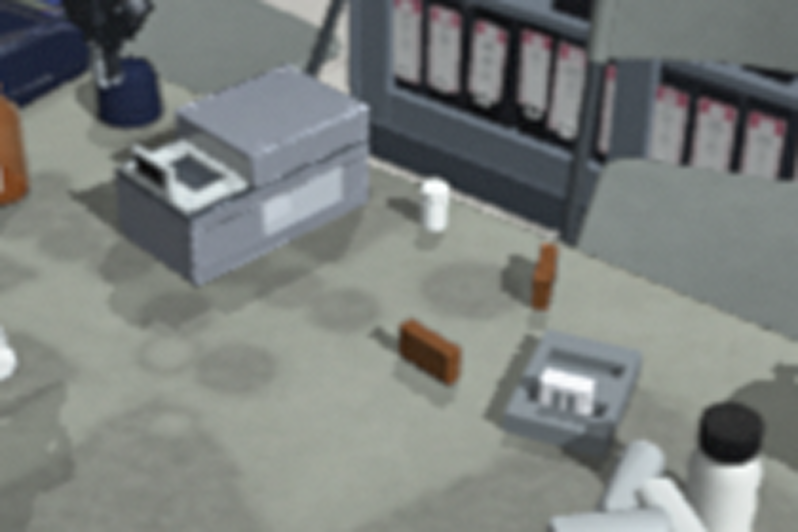

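View pics/t22z.png

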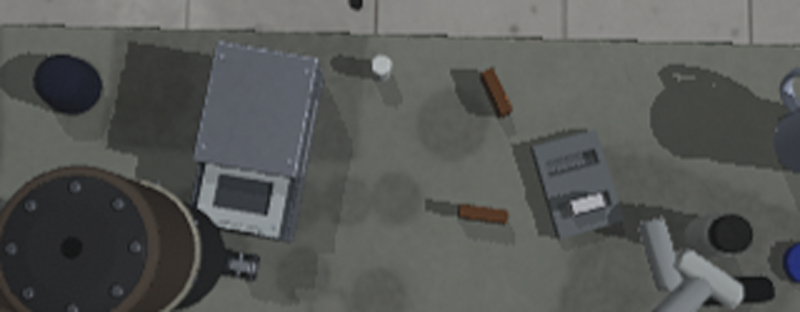

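The slide is out, the pocket is empty and everything else looks unmoved. One close look will confirm the slide's position and the bin.

>>> {"api": "send_rows", "payload": {"series": [{"x":-0.3,"y":0,"z":0,"wx":0,"wy":0,"wz":0,"fingers":0},{"x":-0.3,"y":0,"z":0,"wx":0,"wy":0,"wz":0,"fingers":0},{"x":-0.3,"y":0,"z":0,"wx":0,"wy":0,"wz":0,"fingers":0},{"x":-0.2,"y":0,"z":0,"wx":0,"wy":0,"wz":0,"fingers":0},{"x":0,"y":0,"z":0,"wx":0,"wy":0,"wz":0,"fingers":0},{"x":0,"y":0,"z":0,"wx":0,"wy":0,"wz":0,"fingers":0},{"x":0,"y":0,"z":0,"wx":0,"wy":0,"wz":0,"fingers":0}]}}

```text
t: 22.53
tool_pos: [0.5464, 0.1742, 0.1969]
orientation: [-0.236, -3.129, 0.003]
ft_force: [0.0, -0.0, -0.9]
gripper_width: 0.001
```

Run:
```python
from h import *
r,p,s=cur();print(s['t'],p)
c=wcap('w23')
a=c['color'][60:240,180:350,::-1]; cv2.imwrite('pics/w23z.png',cv2.resize(a,None,fx=3.3,fy=3.3,interpolation=cv2.INTER_CUBIC))
q=cv2.imread('pics/s22.png');q0=cv2.imread('pics/scene0.png')
z=lambda i:cv2.resize(i[155:210,185:260],None,fx=5,fy=5,interpolation=cv2.INTER_CUBIC)
cv2.imwrite('pics/cmp.png',np.hstack([z(q0),z(q)]))
```

```text
22.5333 [0.54642214 0.17418616 0.19685899]
```

View pics/w23z.png

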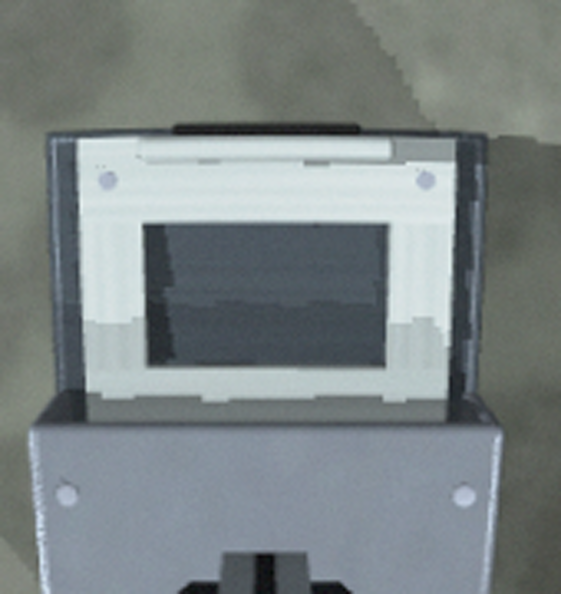

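View pics/cmp.png

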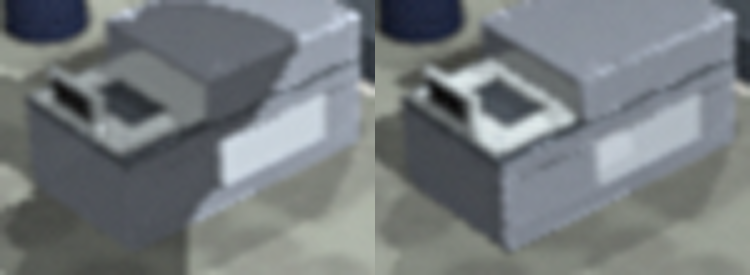

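Run:
```python
from h import *
c=wload('w23'); q=lambda u,v:(180+(u+.5)/3.3-.5,60+(v+.5)/3.3-.5)
print(np.mean([wat(c,q(*t),.08) for t in [(143,223),(389,223),(386,368),(147,367)]],axis=0))
print(arm.close_job())
```

```text
[0.51621407 0.17909154 0.08      ]
the job is handed in; nothing more can be done
None
```

The long cartridge is in the return box and the job is handed in, at about 22.5 s of the 72 s allowed; `arm.close_job()` gave no verdict.

**What I did:**
- I gripped the cartridge by its ends, lifted it from the rack and set it on the table tilted about 56°. When I let go it fell flat, and I confirmed that by camera.
- I took it again by the ends, laid it flat in the pocket, released it and checked that it was seated.
- I pushed the slide in with the closed fingers until it hit its stop. The force went from the spring's roughly 7–8 N to about 15 N, and I held there briefly. Then I backed off so the slide could spring out.

**Last checks:**
- **Slide:** it is back at rest. The empty pocket measured (0.516, 0.179), the same as before the push.
- **Cartridge:** a new white patch shows in the box's side window, which I take to be the cartridge in the bin. I could not see it more directly than that.
- **Other items:** the short cartridge is still in the rack. By eye, the jar, vial and brown look-alikes have not moved. The bottle shows only partly in the last images, but the arm never went near it.
- **Robot:** it was clear and touching nothing at hand-in. No check failed or disagreed.

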